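# Load the weight carriage of a garage pulley trainer and lock it

### The job

Thread every steel weight bar lying about on the shelf over the two pins of the blue weight carriage so that each lies flat and fully down, then thread the yellow end plate on top of them. Only then slide the loaded carriage fully home against the rubber stop, away from the red latch, and finally turn the red latch all the way across behind the carriage to lock it. Leave the dumbbell, the shaker bottle and the grip trainer where they are.

Things in the scene. Friction and masses are not known exactly. Their poses are not given: they have to be found in the camera images.
- bar1: bare steel weight bar: flat 150 x 50 x 10 mm, 0.55 kg or so, lying flat; origin at the centre of its underside, x along its 150 mm length, z through its thickness; two round 18 mm through-holes on its centre line 52 mm either side of the centre (104 mm apart). Same both ways round and either face up. May be absent
- bar2: bare steel weight bar: flat 150 x 50 x 10 mm, 0.55 kg or so, lying flat; origin at the centre of its underside, x along its 150 mm length, z through its thickness; two round 18 mm through-holes on its centre line 52 mm either side of the centre (104 mm apart). Same both ways round and either face up. May be absent
- bar3: bare steel weight bar: flat 150 x 50 x 10 mm, 0.55 kg or so, lying flat; origin at the centre of its underside, x along its 150 mm length, z through its thickness; two round 18 mm through-holes on its centre line 52 mm either side of the centre (104 mm apart). Same both ways round and either face up. May be absent
- bar4: bare steel weight bar: flat 150 x 50 x 10 mm, 0.55 kg or so, lying flat; origin at the centre of its underside, x along its 150 mm length, z through its thickness; two round 18 mm through-holes on its centre line 52 mm either side of the centre (104 mm apart). Same both ways round and either face up. May be absent
- end_plate: yellow plastic end plate with exactly the shape, size, holes and axes of the steel bars (150 x 50 x 10 mm, 18 mm holes 104 mm apart), 0.12 kg; origin at the centre of its underside; goes on top of the steel bars. Always present
- deck (a point): centre of the top face of the blue carriage between its two pins, 36 mm above the shelf; moves with the carriage. x points along the slide, towards home (the pins lie on this line at x = -52 and +52 mm), y across it, z up. The deck is 40 mm wide (y), narrower than the bars, and the first bar rests on it
- rail: dark rail that carries carriage and latch, fixed; origin on the shelf at the middle of the slide, axes parallel to the deck's. Base plate 12 mm thick, 90 mm wide (y), x from -147 to +163 mm; two aluminium strips beside the carriage, outer faces at y = +-31 mm, top 22 mm above the shelf; rubber stop at the +x end, top at 34 mm
- pin_near (a point): tip of the carriage pin nearer the latch end (deck x = -52 mm). Each pin is a vertical steel pin of 14 mm diameter, 64 mm tall above the deck, its top 14 mm tapering to a 5 mm tip; so holes have 2 mm play all round
- pin_far (a point): tip of the other carriage pin (deck x = +52 mm), of the same form
- fin (a point): centre of the top edge of the black upright fin that is the carriage's handle, at deck x = +98 mm, beyond the bars: 16 mm thick across the slide (y), 30 mm along the slide (x), top 52 mm above the deck; pinch it across y from above, or push on it
- carriage (a joint): slide of the carriage along deck x, m: 0 = drawn fully out (loading), 0.07 = fully home against the rubber stop. About 5 N of friction; stays where it is left
- latch_post (a point): top centre of the upright round red post at the end of the red latch arm, 18 mm diameter, standing 75 mm up from the arm (top 105 mm above the shelf); moves with the latch, 65 mm from its pivot
- latch_hinge (a point): vertical pivot axis of the latch, on the rail beside the latch end of the carriage (fixed; 12 mm above the shelf). Its x and y axes are parallel to those of the deck
- latch (a joint): latch angle, rad: at 0 the arm points from the pivot along minus deck x (open); it grows anticlockwise seen from above to 1.571 at its stop, where the arm points along minus deck y, across the rail behind the home carriage (locked). Friction hinge, about 0.12 N m, stays where it is left
- dumbbell: black hex dumbbell, 190 mm long (its y), 80 mm high, 4 kg, bystander; origin under its centre
- shaker: closed white shaker bottle, 76 mm diameter, 190 mm tall, bystander; origin under its centre
- grip_trainer: hand grip trainer with two black handles and a chrome coil, about 160 x 115 x 25 mm, lying flat, bystander; origin at its middle on the underside
Things that resemble listed ones, but are neither listed nor needed, are in the scene too. What is shaped like the bar2 but turquoise is not meant. What is shaped like the bar4 but green is not meant.

How it is judged:
On the way, in this order (a step that is already met when the one before it is completed fails the run):
1. every steel bar is threaded on both pins, flat, fully down and released (horizontal distance between each of bar1, bar2, bar3, bar4 and deck below 0.006 m and z of bar1 in the frame of deck between -0.004 and 0.036 m and (angle between bar1's own z axis and vertical below 0.06 rad or angle between bar1's own z axis and vertical above 3.08 rad) and angle between the x axis of each of bar1, bar2, bar3, bar4 and the x axis of deck, either way round below 0.1 rad and linear speed of each of bar1, bar2, bar3, bar4 below 0.03 m/s and contact force between the fingers and bar1 below 0.2 N and z of bar2 in the frame of deck between -0.004 and 0.036 m and (angle between bar2's own z axis and vertical below 0.06 rad or angle between bar2's own z axis and vertical above 3.08 rad) and contact force between the fingers and bar2 below 0.2 N and z of bar3 in the frame of deck between -0.004 and 0.036 m and (angle between bar3's own z axis and vertical below 0.06 rad or angle between bar3's own z axis and vertical above 3.08 rad) and contact force between the fingers and bar3 below 0.2 N and z of bar4 in the frame of deck between -0.004 and 0.036 m and (angle between bar4's own z axis and vertical below 0.06 rad or angle between bar4's own z axis and vertical above 3.08 rad) and contact force between the fingers and bar4 below 0.2 N), for 0.2 s.
2. the yellow end plate is threaded on both pins on top of the bars, flat and released (all of step 1 and horizontal distance between end_plate and deck below 0.006 m and z of end_plate in the frame of deck between 0.006 and 0.053 m and (angle between end_plate's own z axis and vertical below 0.06 rad or angle between end_plate's own z axis and vertical above 3.08 rad) and angle between the x axis of end_plate and the x axis of deck, either way round below 0.1 rad and linear speed of end_plate below 0.03 m/s and contact force between the fingers and end_plate below 0.2 N), for 0.2 s.
3. the loaded carriage is slid fully home (value of joint carriage above 0.066 m), for 0.2 s.
4. the latch is turned all the way across (value of joint carriage above 0.066 m and value of joint latch above 1.42 rad), for 0.2 s.
At the end, for the whole second after the job is handed in: Every steel bar and, above them, the yellow end plate are on both pins of the carriage (centres within 6 mm of its middle, level within 0.06 rad, at rest, let go), the carriage is home (joint above 0.066 m) and the latch is across (joint above 1.42 rad) and at rest (all of step 2 and all of step 4 and velocity of joint latch below 0.05 rad/s); the robot touches nothing.
It fails at once if the dumbbell is disturbed (moved over 30 mm or tipped) (distance of dumbbell from where it was at the start of the episode above 0.03 m or angle between dumbbell's own z axis and vertical above 0.4 rad).
It fails at once if the shaker is disturbed (moved over 30 mm or tipped) (distance of shaker from where it was at the start of the episode above 0.03 m or angle between shaker's own z axis and vertical above 0.4 rad).
It fails at once if the grip trainer is disturbed (moved over 30 mm or tipped) (distance of grip_trainer from where it was at the start of the episode above 0.03 m or angle between grip_trainer's own z axis and vertical above 0.4 rad).
Of bar1, bar2, bar3, bar4 only 3 to 4 are there at a start; the rules pass over those that are not, and their reading is None.
At some moment in a run one of bar1, bar2, bar3, bar4, end_plate may be knocked a few centimetres aside while the robot is not near it.
Once in a run the grip may slacken for a moment while it holds something.
It also fails if it takes over 210 s, if anything falls off the work surface, if the arm or the gripper's body presses on something with over 40 N, if the wrist force passes 120 N, or if a joint passes its speed limit or range.

### The arm

A 6-joint arm with a two-finger parallel gripper is mounted at the origin on the work surface. World frame = base frame: x ahead of the robot, y to its left, z up, the work surface at z = 0. Lengths are in m, angles in rad, forces in N, time in s.
With the tool pointing down it reaches from about 0.3 to 0.775 m from the base axis. Payload 14.6 kg.
Tool frame: the origin (TCP) lies on the mounting face of the last link; the fingertips stand 199 mm ahead of it and the grasp point (between the pads) lies 180 mm ahead of it; z points along the fingers, y is the line along which they close (so a half turn about z gives the same grasp; the last joint's range is limited). The gripper opens to 94 mm and grips with 3 to 60 N. Pads are 16 mm wide; open, the fingers measure 119 mm over their backs; the gripper's body (75 mm by 177 mm) begins 78 mm behind the grasp point.
Start: joints at [1.071, 0.3, 1.521, -0, 1.321, -0.067], TCP at [0.231, 0.499, 0.405] pointing down, gripper open.
Joint ranges: [-3.03, 3.03], [-0.79, 2.21], [0.23, 2.52], [-1.04, 4.18], [0, 3.07], [-2.55, 2.55]. Speed limits (rad/s): [2.22, 2.22, 2.57, 3.14, 3.14, 3.14].

### API

Orientations are given as [roll, pitch, yaw] about the fixed x, y, z axes, in that order (R = Rz(yaw) Ry(pitch) Rx(roll)).
In Python, from station import telemetry, cams, workorder, finder gives the robot as it stands.
- The arm moves only by the tool jog_arm, never from a script. Its argument "rows" is a list of rows, each an object with "gripper": the finger opening in m, from 0 to 0.094; "slide": the shift along the tool's x, y, z in m, a list of three; "spin": the turn about the tool's z in rad. In form: [{"gripper": gripper, "slide": [tx, ty, tz], "spin": spin}, ...]. A call has 1 to 8 rows; each row is the pose to reach, as a shift and turn from the pose commanded when the call began, along the tool's axes at that moment; what a row does not reach only later rows make up. A row lasts 1/10 s, in which the tool goes at most 50 mm and 8.59 degrees, less where a joint would pass 70% of its speed; a pose out of reach is approached as far as the arm can. A call with a gripper value outside its range is refused whole. The fingers move at their own pace and stop on an object; "squeeze" is the grip in N (left out, the last holds). Time passes only in rows, so rows that repeat a pose let the fingers close. It gives the time, the measured TCP pose, the force, the opening and the grip force at its end, in the units of the state.
- telemetry.get_obs(): the state, without advancing time (a new reading comes with each control period).
- cams.camera(name): name is "side" or "top"; returns (picture, depth): 480x640x3 uint8, red, green, blue; 480x640 float32, m along the optical axis (not along the pixel's ray), 0 where there is no reading.
- cams.camera_info(name): a dict with "camera_matrix" (3x3 intrinsics, pixels), "R" (3x3) and "t" (3): a world point X has camera coordinates R X + t. Camera axes: x right, y down, z forward; pixel columns grow to the right and rows downward; lengths in m; the calibration is good to about 2 mm. A picture is of the moment at which its call begins. camera_info takes no time and is no camera call.
- workorder.hand_in(): hands the job in; it is judged then, once.
Trained networks look in the newest picture that a camera, given by its name, has taken for a name from the list of things; names that differ only in an ending like _2 or _b are one class to them, and where a whole thing is asked for, a point or a joint stands for the part that bears it (a point fixed in the world has none). Each returns a list of dicts, best first, with "confidence" (0 to 1); they miss things now and then, are a little off and sometimes report something else, mostly with a low value. They report only what shows in the picture. A call takes as long as a camera call. They do not tell look-alikes from the thing itself.
- finder.find_in(target, camera): "point" ([x, y, z] in m, in world coordinates, good to about 4 mm: the middle of the surface that is visible of it).
- finder.masks_of(target, camera): "region" (480x640 bool, what is visible of it).
The state is a dict: "time_s": time; "qpos": joint angles; "joint_vel": joint speeds; "tau": joint torques, N m; "ee_pos": TCP position; "eef_rot": TCP orientation; "force": force on the tool from outside, world axes, zero at the start; "moment": the same for the moment, N m; "grip_width": finger opening in m; "grip_force": force on a finger pad.
Only numpy, scipy, OpenCV 4.12 (cv2) and the standard library are available. Lean on these libraries where they do the work, as an engineer would, in place of code of your own. Each camera call takes 0.05 s, during which the arm holds its last target. There are 200 camera calls.

## Working session

There is one attempt and no reset: what is moved stays moved. The work goes in short steps, Python scripts to look and compute and a tool call to move; the robot and the scene stay as the last step left them, time stands still between calls to the robot, and variables do not carry over. Pictures are saved under pics/ and viewed, at most 17 in all, crops included, and the job is handed in when it is done.

Besides the shell and the picture viewer there is one more tool, called after "Emit:" by a JSON object that holds its "fn" and its "kwargs", one argument or row to a line. jog_arm: Moves the arm, as the interface text tells. Its arguments: {"type":"object","properties":{"rows":{"type":"array","items":{"type":"object","properties":{"gripper":{"type":"number"},"slide":{"type":"array","items":{"type":"number"}},"spin":{"type":"number"}}}},"squeeze":{"type":"number"}},"required":["rows"]}

```bash
ls; mkdir -p pics; cat > h.py <<'E'
import numpy as np, cv2
from station import telemetry, cams, workorder, finder
def cap(n):
    im,d=cams.camera(n); return im,d
def world(n,d):
    i=cams.camera_info(n); K=np.array(i['camera_matrix']);R=np.array(i['R']);t=np.array(i['t']).ravel()
    v,u=np.mgrid[0:480,0:640]
    c=np.stack([(u-K[0,2])/K[0,0]*d,(v-K[1,2])/K[1,1]*d,d],-1)
    return (c-t)@R
def save(im,f): cv2.imwrite('pics/'+f,im[...,::-1])
E
python3 - <<'E'
from h import *
o=telemetry.get_obs(); print(o)
for n in ['top','side']:
    im,d=cap(n); save(im,n+'0.png'); np.savez(f'{n}0.npz',im=im,d=d)
    i=cams.camera_info(n); print(n,i)
E
```

```text
pics
{'time_s': 0.0, 'qpos': array([ 1.07145396e+00,  3.00512884e-01,  1.52158009e+00,  3.19213305e-06,
        1.32070713e+00, -6.65862067e-02]), 'joint_vel': array([-2.76356572e-05,  2.43867100e-04, -1.80726933e-04, -9.47408432e-04,
       -6.31080345e-04,  9.38699405e-04]), 'tau': array([-3.03390516e-03, -5.31799901e+01, -3.52734876e+01,  7.07216584e-02,
        2.44917726e-02, -1.08624711e-04]), 'ee_pos': array([0.23063937, 0.49927707, 0.40406369]), 'eef_rot': array([-3.14038809e+00, -8.34246684e-05,  2.70883565e+00]), 'force': array([0.53517199, 0.51974138, 0.98624142]), 'moment': array([ 0.03456355, -0.01429719,  0.00107358]), 'grip_force': 0.0, 'grip_width': 0.09384267424900838}
top {'camera_matrix': array([[510.75999974,   0.        , 319.30744885],
       [  0.        , 510.75999974, 240.79753815],
       [  0.        ,   0.        ,   1.        ]]), 'R': array([[-0.00415914, -0.99997939,  0.00489001],
       [-0.9877441 ,  0.00334517, -0.15604613],
       [ 0.15602656, -0.00547909, -0.98773766]]), 't': array([0.04510764, 0.62435584, 1.45016351])}
side {'camera_matrix': array([[618.3871281 ,   0.        , 322.37934791],
       [  0.        , 618.3871281 , 240.71961442],
       [  0.        ,   0.        ,   1.        ]]), 'R': array([[ 0.77053773, -0.63693943,  0.02407827],
       [-0.36918766, -0.47678172, -0.79773408],
       [ 0.51958837,  0.60579481, -0.60252849]]), 't': array([-0.45031299,  0.33131676,  1.37914354])}
```

View pics/top0.png

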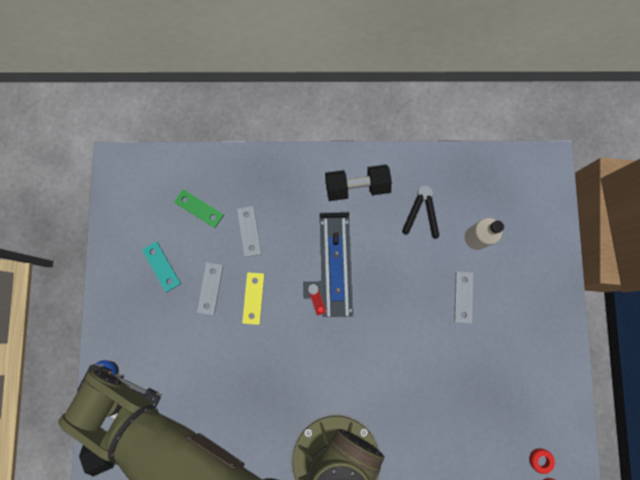

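View pics/side0.png

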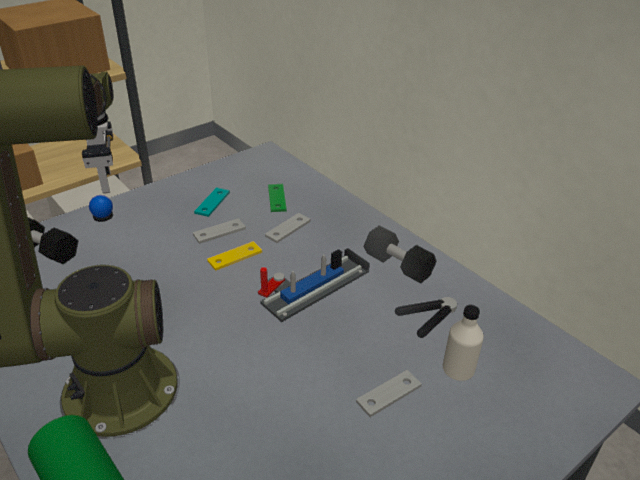

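Top view: the steel bars are at (248,231), (209,288) and (464,297), the yellow plate at (253,298), carriage at (336,262), latch post at about (320,310). Look-alikes are turquoise (162,267) and green (199,208). The arm may be hiding a fourth bar at lower left.

```bash
cat >> h.py <<'E'
def bars(im,d,n='top'):
    W=world(n,d); hsv=cv2.cvtColor(im,cv2.COLOR_RGB2HSV)
    m=((W[...,2]>.004)&(W[...,2]<.018)&(d>0)&(np.abs(W[...,1])<.75)&(W[...,0]>.2)&(W[...,0]<.95)).astype(np.uint8)
    m=cv2.morphologyEx(m,cv2.MORPH_OPEN,np.ones((3,3)))
    k,L,S,C=cv2.connectedComponentsWithStats(m); out=[]
    for j in range(1,k):
        if S[j,4]<200: continue
        mm=L==j; P=W[mm]; r=cv2.minAreaRect(P[:,:2].astype(np.float32)*1000)
        (cx,cy),(w,h),a=r
        if w<h: a+=90; w,h=h,w
        out.append(dict(px=C[j].round(),c=np.round([cx,cy],1),wh=np.round([w,h]),yaw=round((a+90)%180-90,1),z=round(np.median(P[:,2])*1000,1),hsv=np.median(hsv[mm],0)))
    return out
E
python3 - <<'E'
from h import *
for n in ['top','side']:
    D=np.load(n+'0.npz'); W=world(n,D['d'])
    print(n,'table z',np.median(W[330:350,380:420,2]) if n=='top' else np.median(W[420:440,250:300,2]))
    for b in bars(D['im'],D['d'],n): print(b)
    for t in ['deck','pin_near','pin_far','fin','latch_post','bar1','end_plate','latch_hinge']:
        print(t,[(np.round(f['point'],3).tolist(),round(f['confidence'],2)) for f in finder.find_in(t,n)[:6]])
im=np.load('top0.npz')['im'][195:335,140:480]; save(cv2.resize(im,None,fx=2.3,fy=2.3,interpolation=2),'c1.png')
E
```

```text
top table z -0.00040194297826894325
{'px': array([198., 208.]), 'c': array([735. , 409.4]), 'wh': array([151.,  53.]), 'yaw': 56.9, 'z': np.float64(9.7), 'hsv': array([ 66., 142., 150.])}
{'px': array([249., 230.]), 'c': array([662.7, 255.4]), 'wh': array([151.,  50.]), 'yaw': 9.5, 'z': np.float64(9.6), 'hsv': array([107.,  20., 165.])}
{'px': array([335., 226.]), 'c': array([675.1,  -3.6]), 'wh': array([55., 46.]), 'yaw': -0.4, 'z': np.float64(11.8), 'hsv': array([105.,  35.,  85.])}
{'px': array([161., 266.]), 'c': array([556.3, 516. ]), 'wh': array([152.,  51.]), 'yaw': 31.1, 'z': np.float64(9.1), 'hsv': array([ 88., 162., 161.])}
{'px': array([349., 280.]), 'c': array([513.1, -46. ]), 'wh': array([167.,  14.]), 'yaw': 1.9, 'z': np.float64(11.4), 'hsv': array([105.,  33.,  91.])}
{'px': array([210., 288.]), 'c': array([490.7, 368.1]), 'wh': array([150.,  51.]), 'yaw': -9.2, 'z': np.float64(9.3), 'hsv': array([106.,  20., 165.])}
{'px': array([464., 297.]), 'c': array([ 462.1, -384.9]), 'wh': array([150.,  53.]), 'yaw': -3.3, 'z': np.float64(10.1), 'hsv': array([107.,  20., 165.])}
[... 1788 characters left out ...]
6), 'hsv': array([75., 14., 71.])}
{'px': array([388., 392.]), 'c': array([ 461.2, -382.9]), 'wh': array([157.,  54.]), 'yaw': -4.1, 'z': np.float64(10.7), 'hsv': array([ 30.,  14., 137.])}
deck [([0.546, -0.008, 0.039], 0.7)]
pin_near [([0.555, -0.011, 0.038], 0.82)]
pin_far []
fin [([0.546, -0.012, 0.039], 0.84), ([0.62, -0.447, 0.111], 0.64)]
latch_post [([0.43, 0.042, 0.033], 0.79)]
bar1 [([0.457, -0.388, 0.009], 0.92), ([0.655, 0.257, 0.007], 0.88), ([0.485, 0.364, 0.009], 0.73), ([0.729, 0.403, 0.01], 0.73), ([0.549, 0.514, 0.013], 0.59), ([0.711, -0.276, 0.019], 0.54)]
end_plate [([0.458, 0.241, 0.009], 0.76), ([0.432, 0.041, 0.035], 0.58)]
latch_hinge [([0.516, -0.016, 0.023], 0.82)]
```

View pics/c1.png

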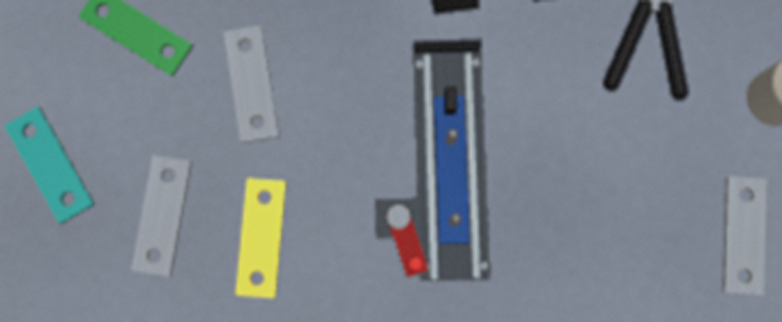

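The crop confirms the three plain grey bars and the yellow plate; the pins are at about (336,254) and (338,290) in the full picture. Next I measure the carriage.

```bash
cat >> h.py <<'E'
def dump(n,im,d):
    W=world(n,d); hsv=cv2.cvtColor(im,cv2.COLOR_RGB2HSV); H,S=hsv[...,0],hsv[...,1]
    box=(W[...,0]>.38)&(W[...,0]<.72)&(abs(W[...,1])<.12)&(d>0)
    def rect(m,t):
        m=cv2.morphologyEx(m.astype(np.uint8),cv2.MORPH_OPEN,np.ones((2,2)))>0
        if m.sum()<4: print(n,t,'none');return
        P=W[m]; (c,wh,a)=cv2.minAreaRect(P[:,:2].astype(np.float32)*1000); print(n,t,m.sum(),np.round(c,1),np.round(wh,1),round(a,1),'z',np.round(np.percentile(P[:,2],[5,50,95])*1000,1))
    rect(box&(H>100)&(H<125)&(S>130)&(W[...,2]>.03)&(W[...,2]<.042),'deck')
    rect(box&(W[...,2]<.05)&(W[...,2]>.007)&(W[...,1]<.045),'rail')
    rect(box&((H<8)|(H>172))&(S>120)&(W[...,2]>.06),'post')
    rect(box&((H<8)|(H>172))&(S>120),'latch')
    m=(box&(W[...,2]>.055)&~(((H<8)|(H>172))&(S>120))).astype(np.uint8)
    k,L,St,C=cv2.connectedComponentsWithStats(m)
    for j in range(1,k):
        P=W[L==j]; print(n,'tall',C[j].round(1),St[j,4],np.round(np.median(P,0)*1000,1),'max z',round(P[:,2].max()*1000,1),'x',np.round(np.percentile(P[:,0],[5,95])*1000),'y',np.round(np.percentile(P[:,1],[5,95])*1000))
E
python3 - <<'E'
from h import *
for n in ['top','side']:
    D=np.load(n+'0.npz'); dump(n,D['im'],D['d'])
c={}
for n in ['top','side']:
    D=np.load(n+'0.npz')
    s=(slice(205,325),slice(295,365)) if n=='top' else (slice(240,325),slice(250,375))
    c[n]=cv2.resize(D['im'][s],(390,580) if n=='top' else (395,580*395//580),interpolation=2)
a=np.zeros((580,790,3),np.uint8);a[:,:390]=c['top'];a[:c['side'].shape[0],395:]=c['side'];save(a,'c2.png')
E
```

```text
top deck 627 [510.9  -3.1] [ 67.9 254.8] 80.7 z [27.9 35.4 42.5]
top rail 2872 [554.6  -4.5] [107.7 329.1] 89.4 z [ 5.5 18.1 39.2]
top post 33 [422.5  37.3] [14.9 15.2] 89.8 z [ 29.1 102.8 107.7]
top latch 208 [440.   43.9] [61.8 30. ] 20.0 z [ 10.2  29.5 104.8]
top tall [335.5 237.7] 70 [627.4  -3.4  86.1] max z 93.8 x [615. 643.] y [-11.   4.]
top tall [336.1 253.6] 25 [581.4  -4.3  90.1] max z 104.8 x [577. 588.] y [-10.   1.]
top tall [337.5 289.9] 22 [477.8  -7.6  92.4] max z 104.7 x [473. 483.] y [-15.  -3.]
side deck 629 [ 148.7 -430.6] [1320.   156.5] 46.7 z [25.9 36.1 41.3]
side rail 2841 [ 159.5 -386.9] [1385.6  275.4] 43.6 z [ 6.8 21.3 40.1]
side post 106 [458.4  87.7] [139.3  15.1] 53.1 z [ 29.9  82.6 106.5]
side latch 352 [ 119.6 -405.5] [1335.5   65.4] 53.9 z [ 12.6  32.5 102. ]
side tall [336.  256.5] 138 [624.2  -7.4  78.5] max z 93.9 x [613. 640.] y [-12.   3.]
side tall [323.1 262.8] 71 [579.1  -6.2  80. ] max z 102.6 x [575. 585.] y [-12.  -1.]
side tall [265. 267.] 1 [432.6  49.2 102. ] max z 102.0 x [433. 433.] y [49. 49.]
side tall [292.5 279.4] 86 [475.8  -9.   76.9] max z 102.3 x [471. 482.] y [-14.  -3.]
side tall [260. 273.] 1 [412.9  43.6  95.9] max z 95.9 x [413. 413.] y [44. 44.]
side tall [260. 275.] 1 [419.8  54.5  78.5] max z 78.5 x [420. 420.] y [54. 54.]
side tall [267.  276.5] 6 [428.7  35.8  83. ] max z 89.1 x [425. 431.] y [31. 40.]
```

View pics/c2.png

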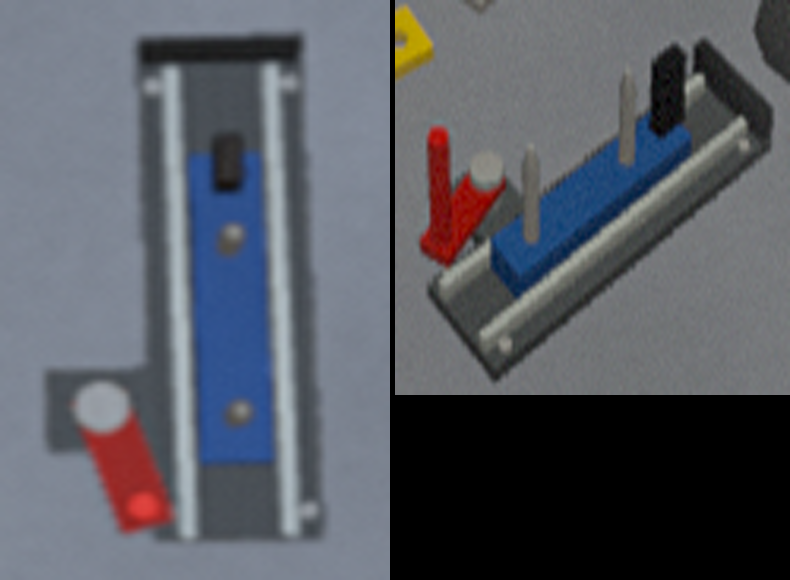

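The crop shows both pins on the blue deck and the fin at the far end. The red post is at the near left, with the latch a little turned already but clear of the bars' path. Next are refined measurements.

```bash
cat >> h.py <<'E'
def rays(n,uv):
    i=cams.camera_info(n); K=np.array(i['camera_matrix']);R=np.array(i['R']);t=np.array(i['t']).ravel()
    uv=np.asarray(uv,float); c=np.c_[(uv[:,0]-K[0,2])/K[0,0],(uv[:,1]-K[1,2])/K[1,1],np.ones(len(uv))]
    return -R.T@t, c@R
def onplane(n,uv,z):
    C,r=rays(n,uv); s=(z-C[2])/r[:,2]; return C+r*s[:,None]
COL=dict(grey=lambda h:(h[...,1]<32)&(h[...,2]>145),yellow=lambda h:(h[...,0]>20)&(h[...,0]<38)&(h[...,1]>110)&(h[...,2]>100))
def plates(im,d,z=.010,zr=(.0,.022)):
    W=world('top',d); hsv=cv2.cvtColor(im,cv2.COLOR_RGB2HSV); out=[]
    ok=(d>0)&(W[...,2]>zr[0])&(W[...,2]<zr[1])&(W[...,0]>.15)
    for nm,f in COL.items():
        m=(f(hsv)&ok).astype(np.uint8); m=cv2.morphologyEx(m,cv2.MORPH_CLOSE,np.ones((3,3)))
        m=cv2.morphologyEx(m,cv2.MORPH_OPEN,np.ones((3,3)))
        k,L,S,C=cv2.connectedComponentsWithStats(m)
        for j in range(1,k):
            if S[j,4]<300 or S[j,4]>2500: continue
            v,u=np.nonzero(L==j); P=onplane('top',np.c_[u,v],z)[:,:2]
            c,wh,a=cv2.minAreaRect((P*1000).astype(np.float32))
            if wh[0]<wh[1]: a+=90; wh=wh[::-1]
            out.append((nm,C[j].round(),np.round(P.mean(0)*1000,1),np.round(c,1),np.round(wh),round((a+90)%180-90,1),round(np.median(W[L==j][:,2])*1000,1)))
    return out
def goal(x,y,z,yawdeg,ts=None):
    from scipy.spatial.transform import Rotation as Ro
    o=telemetry.get_obs(); R=Ro.from_euler('xyz',o['eef_rot']).as_matrix()
    s=R.T@(np.array([x,y,z])-o['ee_pos'])
    dy=(np.pi+np.radians(yawdeg)-o['eef_rot'][2]+np.pi/2)%np.pi-np.pi/2
    print('t',o['time_s'],'ee',np.round(o['ee_pos'],4),'yaw',round(o['eef_rot'][2],4),'q6',round(o['qpos'][5],2),'F',np.round(o['force'],1),'grip',round(o['grip_width'],4),round(o['grip_force'],1))
    print('slide',np.round(s,4).tolist(),'spin',round(-dy,3), 'q6 after ~',round(o['qpos'][5]-dy,2))
E
python3 - <<'E'
from h import *
D=np.load('top0.npz'); im,d=D['im'],D['d']
for p in plates(im,d): print(*p)
hsv=cv2.cvtColor(im,cv2.COLOR_RGB2HSV)
m=(hsv[...,0]>100)&(hsv[...,0]<125)&(hsv[...,1]>130); m[:205]=0;m[325:]=0;m[:,:300]=0;m[:,370:]=0
R=[]
for v in range(240,298):
    u=np.nonzero(m[v])[0]
    if len(u)>8: R.append(((u.min()+u.max())/2,v))
P=onplane('top',R,.036); f=np.polyfit(P[:,0],P[:,1],1); print('deck line y(.530)',np.polyval(f,.530),'slope',f[0], 'x range',P[:,0].min(),P[:,0].max(), 'resid',np.std(P[:,1]-np.polyval(f,P[:,0])))
# strips: bright grey columns
g=(hsv[...,1]<35)&(hsv[...,2]>150)
for lo,hi in ((318,334),(340,358)):
    R=[(np.nonzero(g[v,lo:hi])[0].mean()+lo,v) for v in range(225,312) if g[v,lo:hi].sum()>1]
    P=onplane('top',R,.022); f=np.polyfit(P[:,0],P[:,1],1); print('strip',len(R),np.polyval(f,.530),f[0])
goal(.6627,.2554,.30,9.5)
E
```

```text
grey [248. 231.] [661.5 256.4] [662.8 256.9] [153.  52.] 10.1 9.3
grey [209. 288.] [489.7 369.7] [490.1 370.4] [152.  51.] -8.8 8.8
grey [464. 297.] [ 459.8 -385.7] [ 460.4 -386. ] [153.  50.] -4.3 10.0
yellow [253. 298.] [459.6 239.5] [460.4 239.5] [148.  49.] -4.4 9.2
deck line y(.530) -0.00639257677731803 slope 0.030009555483836825 x range 0.46078358154686405 0.6227994177209892 resid 0.0006655379145406997
strip 87 0.020453727133582622 0.02666670298087404
strip 87 -0.03378637147151199 0.027769037481713676
t 0.9 ee [0.2307 0.4993 0.4046] yaw 2.7088 q6 -0.07 F [-0.2  0.1 -0.3] grip 0.0939 0.0
slide [-0.4945, -0.0402, 0.1046] spin -0.599 q6 after ~ -0.67
```

Emit:
{"fn": "jog_arm", "kwargs": {
  "rows": [
    {"gripper": 0.08, "slide": [-0.495, -0.04, 0.105], "spin": -0.6},
    {"gripper": 0.08, "slide": [-0.495, -0.04, 0.105], "spin": -0.6},
    {"gripper": 0.08, "slide": [-0.495, -0.04, 0.105], "spin": -0.6},
    {"gripper": 0.08, "slide": [-0.495, -0.04, 0.105], "spin": -0.6},
    {"gripper": 0.08, "slide": [-0.495, -0.04, 0.105], "spin": -0.6},
    {"gripper": 0.08, "slide": [-0.495, -0.04, 0.105], "spin": -0.6},
    {"gripper": 0.08, "slide": [-0.495, -0.04, 0.105], "spin": -0.6},
    {"gripper": 0.08, "slide": [-0.495, -0.04, 0.105], "spin": -0.6}
  ],
  "squeeze": 40
}}

```text
time_s: 1.7
ee_pos: [0.5608, 0.313, 0.3246]
eef_rot: [3.141, 0.0, -2.974]
force: [-0.1, 0.5, 0.2]
grip_width: 0.0801
grip_force: 0.0
```

```bash
python3 - <<'E'
from h import *
im,d=cap('top'); save(im,'top1.png')
for p in plates(im,d): print(*p)
goal(.662,.2562,.30,9.8)
E
```

```text
grey [249. 228.] [670.9 254.2] [662.7 256.7] [152.  54.] 9.1 9.1
grey [464. 297.] [ 460.9 -385.9] [ 462.1 -384.5] [151.  50.] -2.9 9.7
yellow [255. 286.] [494.2 232.6] [486.8 234.6] [95. 48.] -0.2 9.0
t 1.75 ee [0.5653 0.3089 0.3222] yaw -2.9785 q6 -1.29 F [ 5.2 -3.6 -2. ] grip 0.0799 0.0
slide [-0.0869, -0.0677, 0.0223] spin -0.008 q6 after ~ -1.3
```

View pics/top1.png

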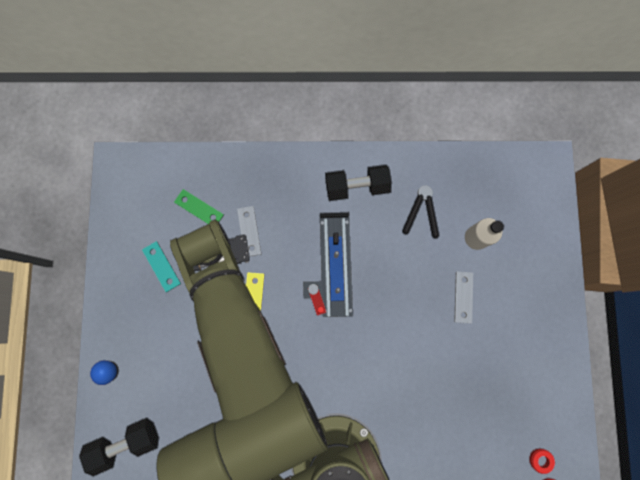

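Top view: with the arm moved, the lower left shows only a ball and a second dumbbell, so no fourth bar there. The three steel bars are as measured.

Emit:
{"fn": "jog_arm", "kwargs": {
  "rows": [
    {"slide": [-0.085, -0.065, 0.022], "spin": -0.008},
    {"slide": [-0.085, -0.065, 0.022], "spin": -0.008},
    {"slide": [-0.085, -0.065, 0.022], "spin": -0.008},
    {"slide": [-0.085, -0.065, 0.022], "spin": -0.008}
  ]
}}

```text
$.rows[0]: bad value
```

```bash
python3 - <<'E'
from h import *
goal(.662,.2562,.202,9.8)
E
```

```text
t 1.75 ee [0.5653 0.3089 0.3222] yaw -2.9785 q6 -1.29 F [ 5.2 -3.6 -2. ] grip 0.0799 0.0
slide [-0.087, -0.0675, 0.1203] spin -0.008 q6 after ~ -1.3
```

Gripper is required in each row.

Emit:
{"fn": "jog_arm", "kwargs": {
  "rows": [
    {"gripper": 0.08, "slide": [-0.085, -0.065, 0.022], "spin": -0.008},
    {"gripper": 0.08, "slide": [-0.085, -0.065, 0.022], "spin": -0.008},
    {"gripper": 0.08, "slide": [-0.085, -0.065, 0.022], "spin": -0.008},
    {"gripper": 0.08, "slide": [-0.085, -0.065, 0.022], "spin": -0.008},
    {"gripper": 0.08, "slide": [-0.085, -0.065, 0.022], "spin": -0.008}
  ]
}}

```text
time_s: 2.25
ee_pos: [0.6531, 0.265, 0.3031]
eef_rot: [3.141, -0.0, -2.966]
force: [-1.0, 0.8, 0.2]
grip_width: 0.0795
grip_force: 0.0
```

```bash
python3 - <<'E'
from h import *
goal(.662,.2562,.202,9.8)
E
```

```text
t 2.25 ee [0.6531 0.265  0.3031] yaw -2.9659 q6 -1.41 F [-1.   0.8  0.2] grip 0.0795 0.0
slide [-0.0072, -0.0102, 0.1011] spin 0.005 q6 after ~ -1.41
```

Emit:
{"fn": "jog_arm", "kwargs": {
  "rows": [
    {"gripper": 0.08, "slide": [-0.007, -0.01, 0.05], "spin": 0.005},
    {"gripper": 0.08, "slide": [-0.007, -0.01, 0.095], "spin": 0.005},
    {"gripper": 0.08, "slide": [-0.007, -0.01, 0.101], "spin": 0.005},
    {"gripper": 0.08, "slide": [-0.007, -0.01, 0.101], "spin": 0.005},
    {"gripper": 0.08, "slide": [-0.007, -0.01, 0.101], "spin": 0.005}
  ]
}}

```text
time_s: 2.75
ee_pos: [0.6619, 0.2567, 0.2033]
eef_rot: [3.141, 0.001, -2.97]
force: [0.5, 0.1, 0.6]
grip_width: 0.0801
grip_force: 0.0
```

```bash
python3 - <<'E'
from h import *
goal(.662,.2562,.202,9.8)
E
```

```text
t 2.75 ee [0.6619 0.2567 0.2033] yaw -2.9701 q6 -1.42 F [0.5 0.1 0.6] grip 0.0801 0.0
slide [-0.0, -0.0005, 0.0013] spin 0.0 q6 after ~ -1.42
```

Emit:
{"fn": "jog_arm", "kwargs": {
  "rows": [
    {"gripper": 0.04, "slide": [0, 0, 0.001], "spin": 0},
    {"gripper": 0.04, "slide": [0, 0, 0.001], "spin": 0},
    {"gripper": 0.04, "slide": [0, 0, 0.001], "spin": 0},
    {"gripper": 0.04, "slide": [0, 0, 0.001], "spin": 0},
    {"gripper": 0.04, "slide": [0, 0, 0.001], "spin": 0},
    {"gripper": 0.04, "slide": [0, 0, 0.001], "spin": 0},
    {"gripper": 0.04, "slide": [0, 0, 0.001], "spin": 0}
  ],
  "squeeze": 45
}}

```text
time_s: 3.45
ee_pos: [0.6624, 0.256, 0.2013]
eef_rot: [3.141, 0.0, -2.971]
force: [-1.2, 3.4, 3.7]
grip_width: 0.0495
grip_force: 45.0
```

```bash
python3 - <<'E'
from h import *
goal(.5303,-.0062,.345,1.6)
E
```

```text
t 3.45 ee [0.6624 0.256  0.2013] yaw -2.9712 q6 -1.42 F [-1.2  3.4  3.7] grip 0.0495 45.0
slide [0.1746, -0.2359, -0.1439] spin 0.142 q6 after ~ -1.28
```

Emit:
{"fn": "jog_arm", "kwargs": {
  "rows": [
    {"gripper": 0.04, "slide": [0, 0, -0.05], "spin": 0},
    {"gripper": 0.04, "slide": [0, 0, -0.1], "spin": 0},
    {"gripper": 0.04, "slide": [0, 0, -0.144], "spin": 0},
    {"gripper": 0.04, "slide": [0.174, -0.236, -0.144], "spin": 0.142},
    {"gripper": 0.04, "slide": [0.174, -0.236, -0.144], "spin": 0.142},
    {"gripper": 0.04, "slide": [0.174, -0.236, -0.144], "spin": 0.142},
    {"gripper": 0.04, "slide": [0.174, -0.236, -0.144], "spin": 0.142},
    {"gripper": 0.04, "slide": [0.174, -0.236, -0.144], "spin": 0.142}
  ]
}}

```text
time_s: 4.25
ee_pos: [0.5488, 0.0305, 0.3439]
eef_rot: [-3.141, -0.002, -3.113]
force: [2.0, -1.1, -6.1]
grip_width: 0.0494
grip_force: 45.0
```

```bash
python3 - <<'E'
from h import *
goal(.5303,-.0062,.345,1.6)
E
```

```text
t 4.25 ee [0.5488 0.0305 0.3439] yaw -3.1134 q6 -1.61 F [ 2.  -1.1 -6.1] grip 0.0494 45.0
slide [0.0195, -0.0361, -0.001] spin 0.0 q6 after ~ -1.61
```

Emit:
{"fn": "jog_arm", "kwargs": {
  "rows": [
    {"gripper": 0.04, "slide": [0.0195, -0.036, -0.001], "spin": 0},
    {"gripper": 0.04, "slide": [0.0195, -0.036, -0.001], "spin": 0},
    {"gripper": 0.04, "slide": [0.0195, -0.036, -0.001], "spin": 0},
    {"gripper": 0.04, "slide": [0.0195, -0.036, -0.001], "spin": 0},
    {"gripper": 0.04, "slide": [0.0195, -0.036, -0.001], "spin": 0}
  ]
}}

```text
time_s: 4.75
ee_pos: [0.5321, -0.0035, 0.3455]
eef_rot: [3.142, -0.001, -3.112]
force: [0.4, 0.2, -6.8]
grip_width: 0.049
grip_force: 45.0
```

```bash
python3 - <<'E'
from h import *
goal(.5303,-.0062,.310,1.6)
im,d=cap('side'); save(cv2.resize(im[200:320,240:400],(800,600),interpolation=2),'hov1.png')
im,d=cap('top'); 
for p in plates(im,d): print(*p)
E
```

```text
t 4.75 ee [ 0.5321 -0.0035  0.3455] yaw -3.1122 q6 -1.68 F [ 0.4  0.2 -6.8] grip 0.049 45.0
slide [0.0019, -0.0026, 0.0355] spin 0.001 q6 after ~ -1.67
grey [209. 288.] [489.8 369.2] [490.9 369.7] [150.  51.] -9.1 9.1
grey [464. 297.] [ 461.  -386.1] [ 460.8 -386.3] [153.  51.] -4.2 9.6
yellow [253. 298.] [459.8 239.5] [460.3 239.5] [148.  49.] -4.4 8.8
```

View pics/hov1.png

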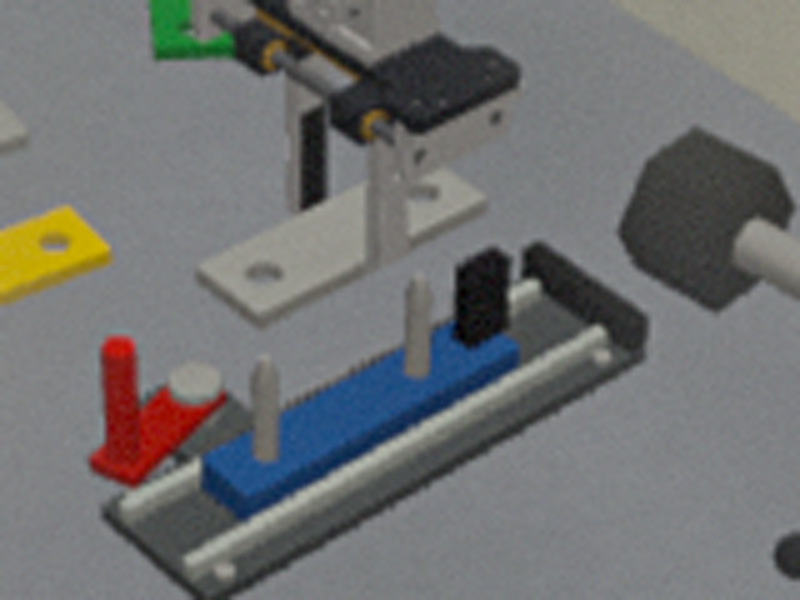

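The bar is held level about 40 mm above the pins. Near hole is at crop (264,272), pin tips at (264,358) and (418,278).

```bash
python3 - <<'E'
from h import *
f=lambda a:[(240+a[0]/5-.4,200+a[1]/5-.4)]
print('holes',onplane('side',f((264,272)),.154),onplane('side',f((427,190)),.154))
print('corner near-right',onplane('side',f((262,322)),.148), 'left',onplane('side',f((198,272)),.154),'far right',onplane('side',f((487,205)),.148))
print('pins',onplane('side',f((264,357)),.099),onplane('side',f((418,277)),.099))
goal(.5303,-.0062,.310,1.6)
E
```

```text
holes [[ 0.48012024 -0.00361738  0.154     ]] [[ 0.58759137 -0.00092084  0.154     ]]
corner near-right [[ 0.4600066  -0.02829971  0.148     ]] left [[0.45431462 0.01642189 0.154     ]] far right [[ 0.60905616 -0.02369207  0.148     ]]
pins [[ 0.4799847 -0.0033303  0.099    ]] [[ 0.58330738 -0.00097561  0.099     ]]
t 4.85 ee [ 0.532  -0.0036  0.3456] yaw -3.1122 q6 -1.68 F [-0.6  0.4 -5.6] grip 0.0496 45.0
slide [0.0018, -0.0026, 0.0356] spin 0.001 q6 after ~ -1.67
```

Emit:
{"fn": "jog_arm", "kwargs": {
  "rows": [
    {"gripper": 0.04, "slide": [0.001, -0.0005, 0.03], "spin": 0},
    {"gripper": 0.04, "slide": [0.001, -0.0005, 0.045], "spin": 0},
    {"gripper": 0.04, "slide": [0.001, -0.0005, 0.055], "spin": 0},
    {"gripper": 0.04, "slide": [0.001, -0.0005, 0.055], "spin": 0},
    {"gripper": 0.04, "slide": [0.001, -0.0005, 0.055], "spin": 0}
  ]
}}

```text
time_s: 5.35
ee_pos: [0.5311, -0.0047, 0.2915]
eef_rot: [-3.141, 0.001, -3.113]
force: [0.4, 1.0, -5.6]
grip_width: 0.0494
grip_force: 45.0
```

```bash
python3 - <<'E'
from h import *
goal(.5313,-.0045,.240,1.6); print(telemetry.get_obs()['moment'])
E
```

```text
t 5.35 ee [ 0.5311 -0.0047  0.2915] yaw -3.1131 q6 -1.68 F [ 0.4  1.  -5.6] grip 0.0494 45.0
slide [-0.0001, 0.0002, 0.0515] spin 0.001 q6 after ~ -1.68
[-0.01297277 -0.04584807  0.02571532]
```

Emit:
{"fn": "jog_arm", "kwargs": {
  "rows": [
    {"gripper": 0.04, "slide": [0, 0, 0.01], "spin": 0},
    {"gripper": 0.04, "slide": [0, 0, 0.02], "spin": 0},
    {"gripper": 0.04, "slide": [0, 0, 0.03], "spin": 0},
    {"gripper": 0.04, "slide": [0, 0, 0.04], "spin": 0},
    {"gripper": 0.04, "slide": [0, 0, 0.047], "spin": 0},
    {"gripper": 0.04, "slide": [0, 0, 0.047], "spin": 0}
  ]
}}

```text
time_s: 5.95
ee_pos: [0.5306, -0.0048, 0.2427]
eef_rot: [3.141, -0.002, -3.113]
force: [-0.6, 0.2, -5.6]
grip_width: 0.0498
grip_force: 45.0
```

```bash
python3 - <<'E'
from h import *
goal(.5313,-.0045,.240,1.6); print(telemetry.get_obs()['moment'])
E
```

```text
t 5.95 ee [ 0.5306 -0.0048  0.2427] yaw -3.1134 q6 -1.68 F [-0.6  0.2 -5.6] grip 0.0498 45.0
slide [-0.0007, 0.0003, 0.0027] spin 0.0 q6 after ~ -1.68
[-0.02345187 -0.01527126 -0.00688535]
```

Emit:
{"fn": "jog_arm", "kwargs": {
  "rows": [
    {"gripper": 0.04, "slide": [0, 0, 0.005], "spin": 0},
    {"gripper": 0.04, "slide": [0, 0, 0.005], "spin": 0},
    {"gripper": 0.07, "slide": [0, 0, 0.004], "spin": 0},
    {"gripper": 0.07, "slide": [0, 0, 0.004], "spin": 0},
    {"gripper": 0.07, "slide": [0, 0, 0.004], "spin": 0},
    {"gripper": 0.08, "slide": [0, 0, -0.04], "spin": 0},
    {"gripper": 0.08, "slide": [0, 0, -0.08], "spin": 0},
    {"gripper": 0.08, "slide": [0, 0, -0.1], "spin": 0}
  ]
}}

```text
time_s: 6.75
ee_pos: [0.531, -0.0048, 0.3478]
eef_rot: [-3.141, 0.005, -3.113]
force: [-0.1, 0.4, -0.5]
grip_width: 0.0804
grip_force: 0.0
```

```bash
python3 - <<'E'
from h import *
im,d=cap('side'); save(cv2.resize(im[200:320,240:400],(640,480),interpolation=2),'s2.png')
goal(.4898,.3695,.30,-9)
E
```

```text
t 6.8 ee [ 0.5312 -0.0048  0.3498] yaw -3.1133 q6 -1.68 F [-0.1  0.6  3.2] grip 0.0801 0.0
slide [0.0312, 0.3754, 0.0493] spin 0.185 q6 after ~ -1.49
```

View pics/s2.png

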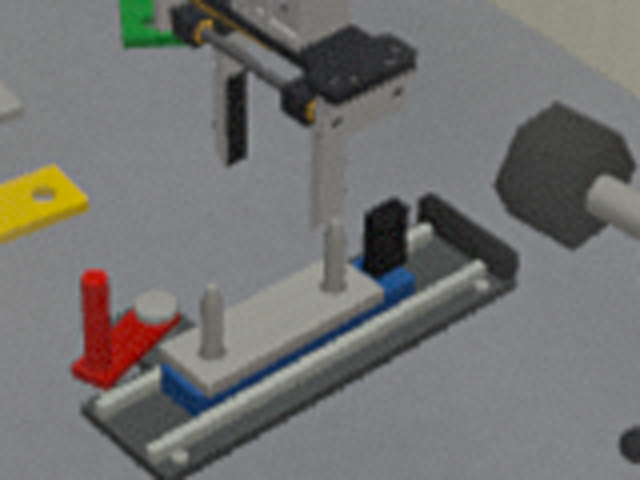

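Side crop: the first bar lies flat on the deck over both pins, at crop (270,325).

Emit:
{"fn": "jog_arm", "kwargs": {
  "rows": [
    {"gripper": 0.08, "slide": [0.031, 0.376, 0], "spin": 0.185},
    {"gripper": 0.08, "slide": [0.031, 0.376, 0], "spin": 0.185},
    {"gripper": 0.08, "slide": [0.031, 0.376, 0.0], "spin": 0.185},
    {"gripper": 0.08, "slide": [0.031, 0.376, 0.05], "spin": 0.185},
    {"gripper": 0.08, "slide": [0.031, 0.376, 0.05], "spin": 0.185},
    {"gripper": 0.08, "slide": [0.031, 0.376, 0.05], "spin": 0.185},
    {"gripper": 0.08, "slide": [0.031, 0.376, 0.05], "spin": 0.185},
    {"gripper": 0.08, "slide": [0.031, 0.376, 0.05], "spin": 0.185}
  ]
}}

```text
time_s: 7.6
ee_pos: [0.4883, 0.3728, 0.2929]
eef_rot: [-3.142, -0.0, 2.986]
force: [-0.0, -1.0, 0.2]
grip_width: 0.0801
grip_force: 0.0
```

Emit:
{"fn": "jog_arm", "kwargs": {
  "rows": [
    {"gripper": 0.08, "slide": [0, 0, 0], "spin": 0},
    {"gripper": 0.08, "slide": [0, 0, 0], "spin": 0}
  ]
}}

```text
time_s: 7.8
ee_pos: [0.489, 0.3705, 0.2933]
eef_rot: [-3.141, -0.001, 2.986]
force: [0.6, 0.2, 0.3]
grip_width: 0.0802
grip_force: 0.0
```

```bash
python3 - <<'E'
from h import *
im,d=cap('side'); 
for b in bars(im,d,'side'): print(b['px'],b['c'],b['wh'],b['yaw'],b['hsv'])
im,d=cap('top'); 
for p in plates(im,d): print(*p)
goal(.4903,.3695,.202,-9)
E
```

```text
[277. 197.] [734.9 414.7] [175.  51.] 57.6 [ 66. 179. 125.]
[207. 206.] [538.4 511.1] [123.  60.] 31.2 [ 88. 255. 135.]
[219. 230.] [490.9 372.2] [161.  72.] -6.2 [ 27.  14. 142.]
[234. 255.] [462.3 242.8] [157.  65.] -4.7 [ 26. 255. 190.]
[309. 297.] [553.2 -10.9] [307.  90.] -0.7 [75. 14. 74.]
[388. 392.] [ 463.  -382.4] [159.  57.] -3.9 [ 30.  14. 142.]
grey [464. 297.] [ 460.9 -386.1] [ 461.2 -386. ] [153.  51.] -4.5 9.6
yellow [253. 298.] [459.7 239.5] [460.4 239.5] [148.  49.] -4.4 9.5
t 7.9 ee [0.4895 0.3693 0.2941] yaw 2.984 q6 -0.83 F [-0.5 -0.   0.5] grip 0.0799 0.0
slide [-0.0007, 0.0003, 0.0921] spin -0.001 q6 after ~ -0.83
```

Bar B is unmoved. I descend and grasp in one go.

Emit:
{"fn": "jog_arm", "kwargs": {
  "rows": [
    {"gripper": 0.08, "slide": [-0.001, 0, 0.05], "spin": 0},
    {"gripper": 0.08, "slide": [-0.001, 0, 0.085], "spin": 0},
    {"gripper": 0.08, "slide": [-0.001, 0, 0.092], "spin": 0},
    {"gripper": 0.08, "slide": [-0.001, 0, 0.092], "spin": 0},
    {"gripper": 0.04, "slide": [-0.001, 0, 0.092], "spin": 0},
    {"gripper": 0.04, "slide": [-0.001, 0, 0.092], "spin": 0},
    {"gripper": 0.04, "slide": [-0.001, 0, 0.092], "spin": 0},
    {"gripper": 0.04, "slide": [-0.001, 0, 0.092], "spin": 0}
  ]
}}

```text
time_s: 8.7
ee_pos: [0.4903, 0.37, 0.2025]
eef_rot: [3.141, 0.001, 2.985]
force: [-0.3, -0.1, 0.9]
grip_width: 0.0512
grip_force: 0.0
```

Emit:
{"fn": "jog_arm", "kwargs": {
  "rows": [
    {"gripper": 0.04, "slide": [0, 0, 0], "spin": 0},
    {"gripper": 0.04, "slide": [0, 0, 0], "spin": 0}
  ]
}}

```text
time_s: 8.9
ee_pos: [0.4903, 0.37, 0.2024]
eef_rot: [3.141, 0.0, 2.985]
force: [-0.5, -1.4, 5.4]
grip_width: 0.0492
grip_force: 45.0
```

```bash
python3 - <<'E'
from h import *
goal(.5308,-.0047,.345,1.63)
E
```

```text
t 8.9 ee [0.4903 0.37   0.2024] yaw 2.9849 q6 -0.83 F [-0.5 -1.4  5.4] grip 0.0492 45.0
slide [-0.0985, -0.3638, -0.1427] spin -0.185 q6 after ~ -1.01
```

Emit:
{"fn": "jog_arm", "kwargs": {
  "rows": [
    {"gripper": 0.04, "slide": [0, 0, -0.05], "spin": 0},
    {"gripper": 0.04, "slide": [0, 0, -0.1], "spin": 0},
    {"gripper": 0.04, "slide": [-0.02, -0.06, -0.143], "spin": 0},
    {"gripper": 0.04, "slide": [-0.098, -0.364, -0.143], "spin": -0.185},
    {"gripper": 0.04, "slide": [-0.098, -0.364, -0.143], "spin": -0.185},
    {"gripper": 0.04, "slide": [-0.098, -0.364, -0.143], "spin": -0.185},
    {"gripper": 0.04, "slide": [-0.098, -0.364, -0.143], "spin": -0.185},
    {"gripper": 0.04, "slide": [-0.098, -0.364, -0.143], "spin": -0.185}
  ]
}}

```text
time_s: 9.7
ee_pos: [0.5211, 0.0808, 0.3405]
eef_rot: [-3.142, -0.001, -3.113]
force: [1.7, 0.2, -4.3]
grip_width: 0.0492
grip_force: 45.0
```

```bash
python3 - <<'E'
from h import *
goal(.5308,-.0047,.345,1.63)
E
```

```text
t 9.7 ee [0.5211 0.0808 0.3405] yaw -3.1131 q6 -1.51 F [ 1.7  0.2 -4.3] grip 0.0492 45.0
slide [-0.0072, -0.0857, -0.0045] spin 0.0 q6 after ~ -1.51
```

Emit:
{"fn": "jog_arm", "kwargs": {
  "rows": [
    {"gripper": 0.04, "slide": [-0.007, -0.084, -0.003], "spin": 0},
    {"gripper": 0.04, "slide": [-0.007, -0.084, -0.003], "spin": 0},
    {"gripper": 0.04, "slide": [-0.007, -0.084, -0.003], "spin": 0},
    {"gripper": 0.04, "slide": [-0.007, -0.084, -0.003], "spin": 0},
    {"gripper": 0.04, "slide": [-0.007, -0.084, -0.003], "spin": 0}
  ]
}}

```text
time_s: 10.2
ee_pos: [0.5308, -0.0003, 0.3436]
eef_rot: [3.141, -0.001, -3.113]
force: [-0.5, 0.6, -6.8]
grip_width: 0.0495
grip_force: 45.0
```

```bash
python3 - <<'E'
from h import *
goal(.5308,-.0047,.290,1.63)
im,d=cap('side'); save(cv2.resize(im[200:320,240:400],(800,600),interpolation=2),'hov2.png')
E
```

```text
t 10.2 ee [ 5.308e-01 -3.000e-04  3.436e-01] yaw -3.1127 q6 -1.67 F [-0.5  0.6 -6.8] grip 0.0495 45.0
slide [0.0, -0.0044, 0.0536] spin 0.0 q6 after ~ -1.67
```

View pics/hov2.png

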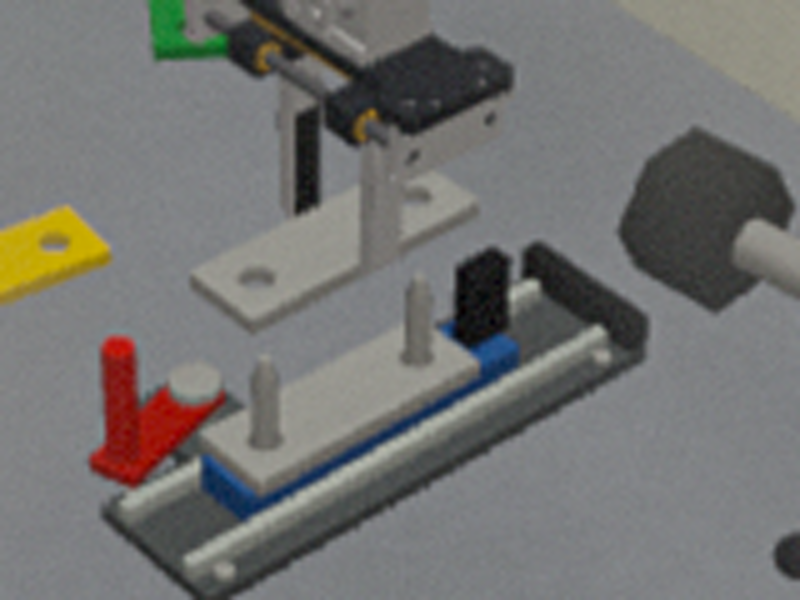

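The second bar is held centred as the first was; near hole at crop (257,277), fingers at the same offset.

Emit:
{"fn": "jog_arm", "kwargs": {
  "rows": [
    {"gripper": 0.04, "slide": [0, -0.0045, 0.0], "spin": 0},
    {"gripper": 0.04, "slide": [0, -0.0045, 0.03], "spin": 0},
    {"gripper": 0.04, "slide": [0, -0.0045, 0.045], "spin": 0},
    {"gripper": 0.04, "slide": [0, -0.0045, 0.055], "spin": 0},
    {"gripper": 0.04, "slide": [0, -0.0045, 0.055], "spin": 0},
    {"gripper": 0.04, "slide": [0, -0.0045, 0.055], "spin": 0}
  ]
}}

```text
time_s: 10.85
ee_pos: [0.5312, -0.0054, 0.2897]
eef_rot: [-3.141, 0.001, -3.113]
force: [-1.2, 0.3, -4.1]
grip_width: 0.0494
grip_force: 45.0
```

```bash
python3 - <<'E'
from h import *
goal(.5308,-.0047,.249,1.63)
E
```

```text
t 10.85 ee [ 0.5312 -0.0054  0.2897] yaw -3.113 q6 -1.68 F [-1.2  0.3 -4.1] grip 0.0494 45.0
slide [0.0005, 0.0008, 0.0407] spin 0.0 q6 after ~ -1.68
```

Emit:
{"fn": "jog_arm", "kwargs": {
  "rows": [
    {"gripper": 0.04, "slide": [0.0005, 0.0005, 0.01], "spin": 0},
    {"gripper": 0.04, "slide": [0.0005, 0.0005, 0.02], "spin": 0},
    {"gripper": 0.04, "slide": [0.0005, 0.0005, 0.03], "spin": 0},
    {"gripper": 0.04, "slide": [0.0005, 0.0005, 0.04], "spin": 0},
    {"gripper": 0.04, "slide": [0.0005, 0.0005, 0.04], "spin": 0}
  ]
}}

```text
time_s: 11.35
ee_pos: [0.5305, -0.0051, 0.248]
eef_rot: [3.142, -0.001, -3.113]
force: [-0.6, 0.8, -4.2]
grip_width: 0.0489
grip_force: 45.0
```

Emit:
{"fn": "jog_arm", "kwargs": {
  "rows": [
    {"gripper": 0.04, "slide": [0, 0, 0.001], "spin": 0},
    {"gripper": 0.07, "slide": [0, 0, 0], "spin": 0},
    {"gripper": 0.07, "slide": [0, 0, 0], "spin": 0},
    {"gripper": 0.07, "slide": [0, 0, 0], "spin": 0},
    {"gripper": 0.08, "slide": [0, 0, -0.04], "spin": 0},
    {"gripper": 0.08, "slide": [0, 0, -0.08], "spin": 0},
    {"gripper": 0.08, "slide": [0, 0, -0.1], "spin": 0},
    {"gripper": 0.08, "slide": [0, 0, -0.1], "spin": 0}
  ]
}}

```text
time_s: 12.15
ee_pos: [0.5307, -0.0051, 0.3523]
eef_rot: [-3.141, 0.006, -3.113]
force: [-0.4, 0.4, 0.1]
grip_width: 0.0798
grip_force: 0.0
```

```bash
python3 - <<'E'
from h import *
im,d=cap('top'); W=world('top',d)
for p in plates(im,d): print(*p)
goal(.461,-.386,.30,-4.2)
E
```

```text
grey [464. 297.] [ 459.5 -385.9] [ 460.2 -386.2] [153.  51.] -4.3 9.7
yellow [253. 298.] [459.7 239.5] [460.4 239.5] [148.  49.] -4.4 9.4
t 12.2 ee [ 0.5305 -0.0051  0.3501] yaw -3.1135 q6 -1.68 F [-1.1  0.6 -0.7] grip 0.0798 0.0
slide [0.0803, -0.3788, 0.05] spin 0.101 q6 after ~ -1.58
```

Emit:
{"fn": "jog_arm", "kwargs": {
  "rows": [
    {"gripper": 0.08, "slide": [0.08, -0.379, 0], "spin": 0.1},
    {"gripper": 0.08, "slide": [0.08, -0.379, 0], "spin": 0.1},
    {"gripper": 0.08, "slide": [0.08, -0.379, 0.0], "spin": 0.1},
    {"gripper": 0.08, "slide": [0.08, -0.379, 0.05], "spin": 0.1},
    {"gripper": 0.08, "slide": [0.08, -0.379, 0.05], "spin": 0.1},
    {"gripper": 0.08, "slide": [0.08, -0.379, 0.05], "spin": 0.1},
    {"gripper": 0.08, "slide": [0.08, -0.379, 0.05], "spin": 0.1},
    {"gripper": 0.08, "slide": [0.08, -0.379, 0.05], "spin": 0.1}
  ]
}}

```text
time_s: 13.0
ee_pos: [0.4601, -0.3884, 0.2968]
eef_rot: [3.14, -0.002, 3.069]
force: [1.3, 0.2, 0.2]
grip_width: 0.08
grip_force: 0.0
```

Emit:
{"fn": "jog_arm", "kwargs": {
  "rows": [
    {"gripper": 0.08, "slide": [0, 0, 0], "spin": 0},
    {"gripper": 0.08, "slide": [0, 0, 0], "spin": 0},
    {"gripper": 0.08, "slide": [0, 0, 0], "spin": 0}
  ]
}}

```text
time_s: 13.3
ee_pos: [0.4615, -0.3852, 0.2986]
eef_rot: [3.141, -0.001, 3.071]
force: [-0.3, -0.1, 0.4]
grip_width: 0.0798
grip_force: 0.0
```

```bash
python3 - <<'E'
from h import *
im,d=cap('side'); 
for b in bars(im,d,'side'): print(b['px'],b['c'],b['wh'],b['yaw'],b['hsv'])
im,d=cap('top'); 
for p in plates(im,d): print(*p)
save(im,'top3.png')
goal(.4605,-.386,.202,-4.2)
E
```

```text
[234. 255.] [462.4 242.4] [156.  62.] -3.8 [ 26. 255. 202.]
[301. 301.] [523.8 -36.2] [260.  81.] -11.1 [75. 13. 82.]
[387. 393.] [ 462.7 -382.6] [158.  59.] -5.4 [ 30.  13. 154.]
yellow [253. 298.] [459.9 239.5] [460.4 239.5] [148.  49.] -4.4 9.2
t 13.4 ee [ 0.4617 -0.385   0.2991] yaw 3.0714 q6 -2.26 F [0.  0.2 0.5] grip 0.0801 0.0
slide [0.0012, -0.0011, 0.0971] spin 0.003 q6 after ~ -2.25
```

View pics/top3.png

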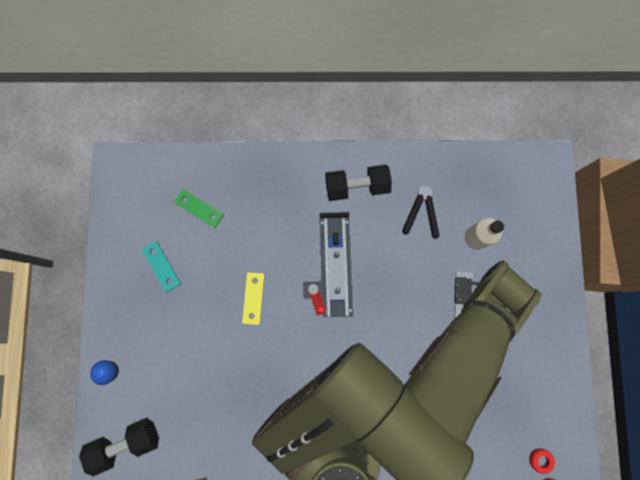

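Top view: bars are stacked on the carriage (336,275), bar C is under the gripper (464,290), the plate is at (253,298), and no fourth bar shows anywhere. I grasp bar C.

Emit:
{"fn": "jog_arm", "kwargs": {
  "rows": [
    {"gripper": 0.08, "slide": [0.001, -0.001, 0.05], "spin": 0.003},
    {"gripper": 0.08, "slide": [0.001, -0.001, 0.09], "spin": 0.003},
    {"gripper": 0.08, "slide": [0.001, -0.001, 0.097], "spin": 0.003},
    {"gripper": 0.08, "slide": [0.001, -0.001, 0.097], "spin": 0.003},
    {"gripper": 0.04, "slide": [0.001, -0.001, 0.097], "spin": 0.003},
    {"gripper": 0.04, "slide": [0.001, -0.001, 0.097], "spin": 0.003},
    {"gripper": 0.04, "slide": [0.001, -0.001, 0.097], "spin": 0.003},
    {"gripper": 0.04, "slide": [0.001, -0.001, 0.097], "spin": 0.003}
  ]
}}

```text
time_s: 14.2
ee_pos: [0.4603, -0.3869, 0.2025]
eef_rot: [3.141, 0.0, 3.067]
force: [-0.4, 4.4, 3.3]
grip_width: 0.0516
grip_force: 2.2
```

Emit:
{"fn": "jog_arm", "kwargs": {
  "rows": [
    {"gripper": 0.04, "slide": [0, 0, 0], "spin": 0},
    {"gripper": 0.04, "slide": [0, 0, 0], "spin": 0}
  ]
}}

```text
time_s: 14.4
ee_pos: [0.4603, -0.3869, 0.2025]
eef_rot: [3.141, 0.0, 3.067]
force: [0.1, 5.8, 6.6]
grip_width: 0.049
grip_force: 45.0
```

```bash
python3 - <<'E'
from h import *
goal(.5306,-.0050,.345,1.63)
E
```

```text
t 14.4 ee [ 0.4603 -0.3869  0.2025] yaw 3.0669 q6 -2.26 F [0.1 5.8 6.6] grip 0.049 45.0
slide [-0.0416, 0.3861, -0.1423] spin -0.103 q6 after ~ -2.36
```

Emit:
{"fn": "jog_arm", "kwargs": {
  "rows": [
    {"gripper": 0.04, "slide": [0, 0, -0.05], "spin": 0},
    {"gripper": 0.04, "slide": [0, 0, -0.1], "spin": 0},
    {"gripper": 0.04, "slide": [-0.005, 0.05, -0.142], "spin": 0},
    {"gripper": 0.04, "slide": [-0.042, 0.386, -0.142], "spin": -0.103},
    {"gripper": 0.04, "slide": [-0.042, 0.386, -0.142], "spin": -0.103},
    {"gripper": 0.04, "slide": [-0.042, 0.386, -0.142], "spin": -0.103},
    {"gripper": 0.04, "slide": [-0.042, 0.386, -0.142], "spin": -0.103},
    {"gripper": 0.04, "slide": [-0.042, 0.386, -0.142], "spin": -0.103}
  ]
}}

```text
time_s: 15.2
ee_pos: [0.5124, -0.1018, 0.3408]
eef_rot: [-3.142, -0.001, -3.114]
force: [1.1, 0.2, -6.1]
grip_width: 0.0493
grip_force: 45.0
```

```bash
python3 - <<'E'
from h import *
goal(.5306,-.0050,.345,1.63)
E
```

```text
t 15.2 ee [ 0.5124 -0.1018  0.3408] yaw -3.1137 q6 -1.86 F [ 1.1  0.2 -6.1] grip 0.0493 45.0
slide [-0.0209, 0.0962, -0.0042] spin -0.001 q6 after ~ -1.87
```

Emit:
{"fn": "jog_arm", "kwargs": {
  "rows": [
    {"gripper": 0.04, "slide": [-0.019, 0.092, -0.003], "spin": 0},
    {"gripper": 0.04, "slide": [-0.019, 0.092, -0.003], "spin": 0},
    {"gripper": 0.04, "slide": [-0.019, 0.092, -0.003], "spin": 0},
    {"gripper": 0.04, "slide": [-0.019, 0.092, -0.003], "spin": 0},
    {"gripper": 0.04, "slide": [-0.019, 0.092, -0.003], "spin": 0}
  ]
}}

```text
time_s: 15.7
ee_pos: [0.5289, -0.0119, 0.3438]
eef_rot: [-3.141, -0.001, -3.114]
force: [0.2, -0.2, -5.7]
grip_width: 0.0491
grip_force: 45.0
```

```bash
python3 - <<'E'
from h import *
goal(.5306,-.0050,.290,1.63)
im,d=cap('side'); save(cv2.resize(im[200:320,240:400],(800,600),interpolation=2),'hov3.png')
E
```

```text
t 15.7 ee [ 0.5289 -0.0119  0.3438] yaw -3.1141 q6 -1.69 F [ 0.2 -0.2 -5.7] grip 0.0491 45.0
slide [-0.002, 0.0069, 0.0538] spin -0.001 q6 after ~ -1.69
```

View pics/hov3.png

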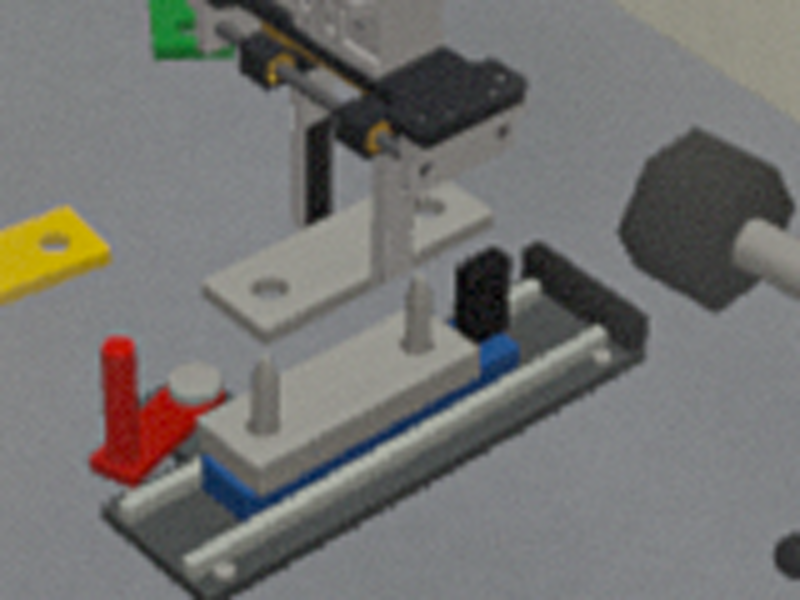

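Two bars are stacked flat; the third is held centred with its near hole at crop (269,288).

Emit:
{"fn": "jog_arm", "kwargs": {
  "rows": [
    {"gripper": 0.04, "slide": [-0.002, 0.0075, 0.0], "spin": 0},
    {"gripper": 0.04, "slide": [-0.002, 0.0075, 0.02], "spin": 0},
    {"gripper": 0.04, "slide": [-0.002, 0.0075, 0.035], "spin": 0},
    {"gripper": 0.04, "slide": [-0.002, 0.0075, 0.05], "spin": 0},
    {"gripper": 0.04, "slide": [-0.002, 0.0075, 0.055], "spin": 0},
    {"gripper": 0.04, "slide": [-0.002, 0.0075, 0.055], "spin": 0}
  ]
}}

```text
time_s: 16.35
ee_pos: [0.5308, -0.0038, 0.2888]
eef_rot: [3.141, -0.001, -3.114]
force: [0.2, 0.1, -4.3]
grip_width: 0.0492
grip_force: 45.0
```

```bash
python3 - <<'E'
from h import *
goal(.5306,-.0050,.258,1.63)
E
```

```text
t 16.35 ee [ 0.5308 -0.0038  0.2888] yaw -3.1141 q6 -1.67 F [ 0.2  0.1 -4.3] grip 0.0492 45.0
slide [0.0002, -0.0012, 0.0308] spin -0.001 q6 after ~ -1.68
```

Emit:
{"fn": "jog_arm", "kwargs": {
  "rows": [
    {"gripper": 0.04, "slide": [0, -0.001, 0.01], "spin": 0},
    {"gripper": 0.04, "slide": [0, -0.001, 0.02], "spin": 0},
    {"gripper": 0.04, "slide": [0, -0.001, 0.028], "spin": 0},
    {"gripper": 0.04, "slide": [0, -0.001, 0.03], "spin": 0},
    {"gripper": 0.04, "slide": [0, -0.001, 0.03], "spin": 0}
  ]
}}

```text
time_s: 16.85
ee_pos: [0.5308, -0.0046, 0.259]
eef_rot: [3.142, -0.0, -3.113]
force: [-0.0, -0.6, -5.3]
grip_width: 0.049
grip_force: 45.0
```

Emit:
{"fn": "jog_arm", "kwargs": {
  "rows": [
    {"gripper": 0.07, "slide": [0, 0, 0], "spin": 0},
    {"gripper": 0.07, "slide": [0, 0, 0], "spin": 0},
    {"gripper": 0.07, "slide": [0, 0, 0], "spin": 0},
    {"gripper": 0.08, "slide": [0, 0, -0.04], "spin": 0},
    {"gripper": 0.08, "slide": [0, 0, -0.08], "spin": 0},
    {"gripper": 0.08, "slide": [0, 0, -0.09], "spin": 0},
    {"gripper": 0.08, "slide": [0, 0, -0.09], "spin": 0}
  ]
}}

```text
time_s: 17.55
ee_pos: [0.5308, -0.0046, 0.3508]
eef_rot: [-3.141, 0.003, -3.113]
force: [-0.1, 0.1, 0.6]
grip_width: 0.0802
grip_force: 0.0
```

```bash
python3 - <<'E'
from h import *
im,d=cap('top'); W=world('top',d)
for p in plates(im,d): print(*p)
im,d=cap('side'); save(cv2.resize(im[200:320,240:400],(640,480),interpolation=2),'s4.png')
goal(.460,.2395,.30,-4.4)
E
```

```text
yellow [253. 298.] [459.9 239.5] [460.4 239.5] [148.  49.] -4.4 9.2
t 17.65 ee [ 0.5306 -0.0046  0.3481] yaw -3.1134 q6 -1.68 F [ 0.9 -0.3  0. ] grip 0.0799 0.0
slide [0.0636, 0.246, 0.0482] spin 0.105 q6 after ~ -1.57
```

View pics/s4.png

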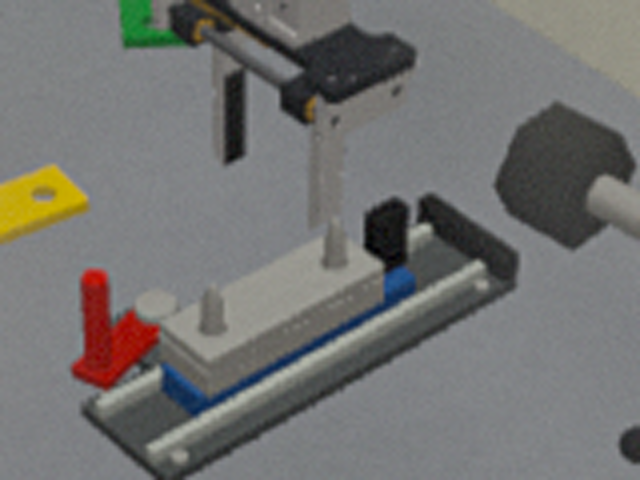

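All three steel bars lie flat in the stack (crop (270,300)). Now the yellow plate.

Emit:
{"fn": "jog_arm", "kwargs": {
  "rows": [
    {"gripper": 0.08, "slide": [0.063, 0.246, 0], "spin": 0.105},
    {"gripper": 0.08, "slide": [0.063, 0.246, 0], "spin": 0.105},
    {"gripper": 0.08, "slide": [0.063, 0.246, 0.0], "spin": 0.105},
    {"gripper": 0.08, "slide": [0.063, 0.246, 0.048], "spin": 0.105},
    {"gripper": 0.08, "slide": [0.063, 0.246, 0.048], "spin": 0.105},
    {"gripper": 0.08, "slide": [0.063, 0.246, 0.048], "spin": 0.105},
    {"gripper": 0.08, "slide": [0.063, 0.246, 0.048], "spin": 0.105},
    {"gripper": 0.08, "slide": [0.063, 0.246, 0.048], "spin": 0.105}
  ]
}}

```text
time_s: 18.45
ee_pos: [0.4612, 0.2388, 0.3009]
eef_rot: [-3.141, -0.001, 3.065]
force: [0.2, -0.4, 0.7]
grip_width: 0.08
grip_force: 0.0
```

```bash
python3 - <<'E'
from h import *
im,d=cap('side'); 
for b in bars(im,d,'side'): print(b['px'],b['c'],b['wh'],b['yaw'],b['hsv'])
goal(.460,.2395,.202,-4.4)
E
```

```text
[277. 196.] [733.1 413.4] [162.  50.] 57.4 [ 67. 182. 126.]
[208. 204.] [536.2 510.5] [127.  59.] 32.1 [ 89. 255. 137.]
[234. 255.] [462.4 243.8] [157.  65.] -4.6 [ 26. 255. 191.]
[322. 294.] [558.2 -42.3] [306.  31.] -0.5 [73. 14. 76.]
[274. 304.] [427.7   5.9] [54. 53.] 85.3 [75. 13. 74.]
t 18.5 ee [0.4614 0.2384 0.3014] yaw 3.0637 q6 -1.09 F [-1.2 -0.6  0.5] grip 0.0799 0.0
slide [0.0015, 0.001, 0.0994] spin -0.001 q6 after ~ -1.09
```

Emit:
{"fn": "jog_arm", "kwargs": {
  "rows": [
    {"gripper": 0.08, "slide": [0.0015, 0.001, 0.05], "spin": 0},
    {"gripper": 0.08, "slide": [0.0015, 0.001, 0.09], "spin": 0},
    {"gripper": 0.08, "slide": [0.0015, 0.001, 0.099], "spin": 0},
    {"gripper": 0.08, "slide": [0.0015, 0.001, 0.099], "spin": 0},
    {"gripper": 0.04, "slide": [0.0015, 0.001, 0.099], "spin": 0},
    {"gripper": 0.04, "slide": [0.0015, 0.001, 0.099], "spin": 0},
    {"gripper": 0.04, "slide": [0.0015, 0.001, 0.099], "spin": 0},
    {"gripper": 0.04, "slide": [0.0015, 0.001, 0.099], "spin": 0}
  ],
  "squeeze": 35
}}

```text
time_s: 19.3
ee_pos: [0.4596, 0.2406, 0.2029]
eef_rot: [3.141, 0.001, 3.065]
force: [-0.1, 2.6, -0.7]
grip_width: 0.0515
grip_force: 1.2
```

Emit:
{"fn": "jog_arm", "kwargs": {
  "rows": [
    {"gripper": 0.04, "slide": [0, 0, 0], "spin": 0},
    {"gripper": 0.04, "slide": [0, 0, 0], "spin": 0}
  ]
}}

```text
time_s: 19.5
ee_pos: [0.4596, 0.2407, 0.2028]
eef_rot: [3.141, 0.001, 3.065]
force: [-0.3, -0.6, 6.3]
grip_width: 0.0497
grip_force: 35.0
```

```bash
python3 - <<'E'
from h import *
goal(.5306,-.0048,.345,1.63)
E
```

```text
t 19.5 ee [0.4596 0.2407 0.2028] yaw 3.0649 q6 -1.08 F [-0.3 -0.6  6.3] grip 0.0497 35.0
slide [-0.0897, -0.2393, -0.1422] spin -0.105 q6 after ~ -1.19
```

Emit:
{"fn": "jog_arm", "kwargs": {
  "rows": [
    {"gripper": 0.04, "slide": [0, 0, -0.05], "spin": 0},
    {"gripper": 0.04, "slide": [0, 0, -0.1], "spin": 0},
    {"gripper": 0.04, "slide": [0, 0, -0.142], "spin": 0},
    {"gripper": 0.04, "slide": [-0.09, -0.239, -0.142], "spin": -0.105},
    {"gripper": 0.04, "slide": [-0.09, -0.239, -0.142], "spin": -0.105},
    {"gripper": 0.04, "slide": [-0.09, -0.239, -0.142], "spin": -0.105},
    {"gripper": 0.04, "slide": [-0.09, -0.239, -0.142], "spin": -0.105},
    {"gripper": 0.04, "slide": [-0.09, -0.239, -0.142], "spin": -0.105}
  ]
}}

```text
time_s: 20.3
ee_pos: [0.5294, -0.0014, 0.3443]
eef_rot: [3.142, -0.0, -3.113]
force: [1.3, 0.9, -1.0]
grip_width: 0.0494
grip_force: 35.0
```

```bash
python3 - <<'E'
from h import *
goal(.5306,-.0048,.345,1.63)
E
```

```text
t 20.3 ee [ 0.5294 -0.0014  0.3443] yaw -3.1132 q6 -1.67 F [ 1.3  0.9 -1. ] grip 0.0494 35.0
slide [-0.0011, -0.0035, -0.0007] spin -0.0 q6 after ~ -1.67
```

Emit:
{"fn": "jog_arm", "kwargs": {
  "rows": [
    {"gripper": 0.04, "slide": [0, 0, 0], "spin": 0},
    {"gripper": 0.04, "slide": [0, 0, 0], "spin": 0}
  ]
}}

```text
time_s: 20.5
ee_pos: [0.5294, -0.0002, 0.3439]
eef_rot: [3.141, -0.001, -3.115]
force: [-0.2, 0.9, -1.0]
grip_width: 0.0498
grip_force: 35.0
```

```bash
python3 - <<'E'
from h import *
goal(.5306,-.0048,.290,1.63)
im,d=cap('side'); save(cv2.resize(im[200:320,240:400],(800,600),interpolation=2),'hov4.png')
E
```

```text
t 20.5 ee [ 5.294e-01 -2.000e-04  3.439e-01] yaw -3.1155 q6 -1.67 F [-0.2  0.9 -1. ] grip 0.0498 35.0
slide [-0.0012, -0.0046, 0.0539] spin -0.002 q6 after ~ -1.67
```

View pics/hov4.png

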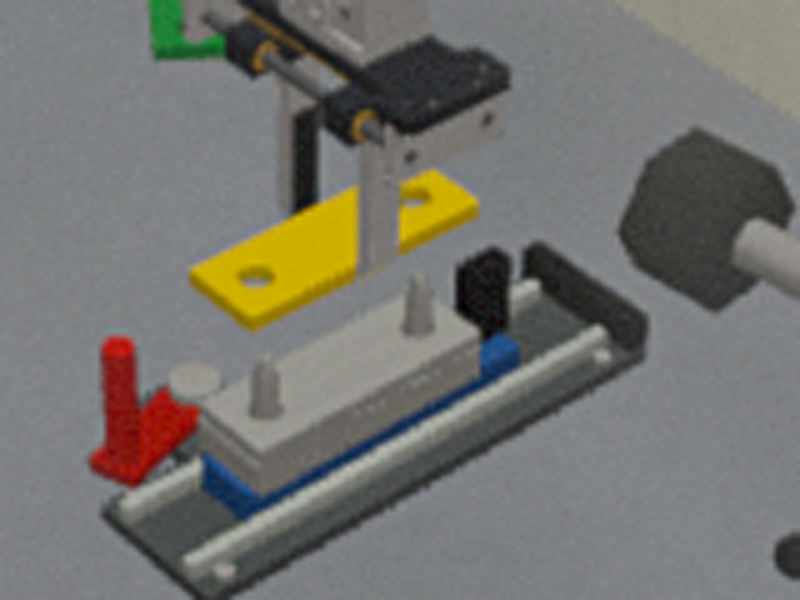

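The yellow plate is held level and centred, near hole at crop (256,275), above the three bars.

Emit:
{"fn": "jog_arm", "kwargs": {
  "rows": [
    {"gripper": 0.04, "slide": [-0.001, -0.005, 0.0], "spin": -0.002},
    {"gripper": 0.04, "slide": [-0.001, -0.005, 0.02], "spin": -0.002},
    {"gripper": 0.04, "slide": [-0.001, -0.005, 0.035], "spin": -0.002},
    {"gripper": 0.04, "slide": [-0.001, -0.005, 0.05], "spin": -0.002},
    {"gripper": 0.04, "slide": [-0.001, -0.005, 0.055], "spin": -0.002},
    {"gripper": 0.04, "slide": [-0.001, -0.005, 0.055], "spin": -0.002}
  ]
}}

```text
time_s: 21.15
ee_pos: [0.5304, -0.0038, 0.2889]
eef_rot: [3.141, -0.001, -3.11]
force: [0.5, 0.0, -1.4]
grip_width: 0.0491
grip_force: 35.0
```

```bash
python3 - <<'E'
from h import *
goal(.5306,-.0048,.269,1.63)
E
```

```text
t 21.15 ee [ 0.5304 -0.0038  0.2889] yaw -3.1102 q6 -1.68 F [ 0.5  0.  -1.4] grip 0.0491 35.0
slide [-0.0002, -0.001, 0.0199] spin 0.003 q6 after ~ -1.68
```

Emit:
{"fn": "jog_arm", "kwargs": {
  "rows": [
    {"gripper": 0.04, "slide": [0, -0.001, 0.01], "spin": 0.002},
    {"gripper": 0.04, "slide": [0, -0.001, 0.016], "spin": 0.002},
    {"gripper": 0.04, "slide": [0, -0.001, 0.0195], "spin": 0.002},
    {"gripper": 0.04, "slide": [0, -0.001, 0.0195], "spin": 0.002},
    {"gripper": 0.04, "slide": [0, -0.001, 0.0195], "spin": 0.002}
  ]
}}

```text
time_s: 21.65
ee_pos: [0.5306, -0.0054, 0.2698]
eef_rot: [3.142, 0.0, -3.113]
force: [-0.4, -0.2, -1.9]
grip_width: 0.0496
grip_force: 35.0
```

Emit:
{"fn": "jog_arm", "kwargs": {
  "rows": [
    {"gripper": 0.07, "slide": [0, 0, 0], "spin": 0},
    {"gripper": 0.07, "slide": [0, 0, 0], "spin": 0},
    {"gripper": 0.07, "slide": [0, 0, 0], "spin": 0},
    {"gripper": 0.07, "slide": [0, 0, -0.04], "spin": 0},
    {"gripper": 0.06, "slide": [0, 0, -0.08], "spin": 0},
    {"gripper": 0.06, "slide": [0, 0, -0.08], "spin": 0},
    {"gripper": 0.06, "slide": [0, 0, -0.08], "spin": 0}
  ]
}}

```text
time_s: 22.35
ee_pos: [0.5304, -0.0054, 0.3501]
eef_rot: [-3.141, 0.001, -3.113]
force: [0.4, -0.5, -0.8]
grip_width: 0.06
grip_force: 0.0
```

```bash
python3 - <<'E'
from h import *
for n in ['top','side']:
    im,d=cap(n)
    W=world(n,d); hsv=cv2.cvtColor(im,cv2.COLOR_RGB2HSV); m=COL['yellow'](hsv)&(d>0)&(abs(W[...,1])<.1)&(W[...,2]>.07)
    P=W[m]; print(n,m.sum(),np.round(np.median(P,0)*1000,1),'zspread',np.round(np.percentile(P[:,2],[5,95])*1000,1))
save(cv2.resize(im[200:320,240:400],(640,480),interpolation=2),'s5.png')
goal(.6280,-.0025,.24,1.63)
E
```

```text
top 107 [509.8  -2.8  77.4] zspread [ 71.2 487.6]
side 740 [526.7 -10.8  76.7] zspread [71.7 81.5]
t 22.45 ee [ 0.5303 -0.0054  0.3485] yaw -3.1134 q6 -1.68 F [0.5 0.4 0.2] grip 0.06 0.0
slide [-0.0979, 0.0001, 0.1084] spin -0.0 q6 after ~ -1.68
```

View pics/s5.png

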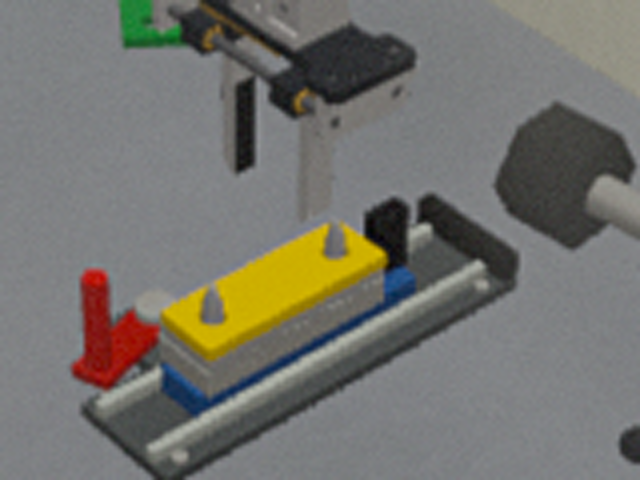

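The plate is flat on top of the bars (top face at 77 mm, as expected) with the pin cones through it. Next I pinch the fin.

Emit:
{"fn": "jog_arm", "kwargs": {
  "rows": [
    {"gripper": 0.06, "slide": [-0.05, 0, 0], "spin": 0},
    {"gripper": 0.06, "slide": [-0.098, 0, 0], "spin": 0},
    {"gripper": 0.06, "slide": [-0.098, 0, 0], "spin": 0},
    {"gripper": 0.06, "slide": [-0.098, 0, 0], "spin": 0}
  ]
}}

```text
time_s: 22.85
ee_pos: [0.6287, -0.0026, 0.3471]
eef_rot: [3.141, -0.004, -3.113]
force: [-0.8, -0.2, -0.1]
grip_width: 0.0603
grip_force: 0.0
```

```bash
python3 - <<'E'
from h import *
im,d=cap('side'); W=world('side',d)
m=(d>0)&(W[...,2]>.06)&(W[...,2]<.095)&(W[...,0]>.605)&(W[...,0]<.66)&(abs(W[...,1])<.03)&(im.max(-1)<70)
P=W[m]; print(m.sum(), np.round(np.percentile(P,[3,50,97],axis=0)*1000))
goal(.6285,-.0025,.254,1.63)
E
```

```text
104 [[613. -13.  63.]
 [625.  -7.  82.]
 [640.   3.  92.]]
t 22.9 ee [ 0.6281 -0.0026  0.3481] yaw -3.1133 q6 -1.66 F [ 0.6 -0.8 -0.3] grip 0.0598 0.0
slide [-0.0007, 0.0, 0.0941] spin -0.0 q6 after ~ -1.66
```

Emit:
{"fn": "jog_arm", "kwargs": {
  "rows": [
    {"gripper": 0.06, "slide": [-0.001, 0, 0.05], "spin": 0},
    {"gripper": 0.06, "slide": [-0.001, 0, 0.09], "spin": 0},
    {"gripper": 0.06, "slide": [-0.001, 0, 0.094], "spin": 0},
    {"gripper": 0.0, "slide": [-0.001, 0, 0.094], "spin": 0},
    {"gripper": 0.0, "slide": [-0.001, 0, 0.094], "spin": 0},
    {"gripper": 0.0, "slide": [-0.001, 0, 0.094], "spin": 0},
    {"gripper": 0.0, "slide": [-0.001, 0, 0.094], "spin": 0},
    {"gripper": 0.0, "slide": [-0.001, 0, 0.094], "spin": 0}
  ],
  "squeeze": 25
}}

```text
time_s: 23.7
ee_pos: [0.6295, -0.0026, 0.2566]
eef_rot: [-3.142, 0.001, -3.113]
force: [-0.1, 0.3, -0.1]
grip_width: 0.0236
grip_force: 0.0
```

Emit:
{"fn": "jog_arm", "kwargs": {
  "rows": [
    {"gripper": 0.0, "slide": [0, 0, 0], "spin": 0},
    {"gripper": 0.0, "slide": [0, 0, 0], "spin": 0}
  ]
}}

```text
time_s: 23.9
ee_pos: [0.6295, -0.0023, 0.2561]
eef_rot: [3.141, 0.0, -3.113]
force: [-0.5, 1.7, 3.9]
grip_width: 0.0159
grip_force: 25.0
```

Fin pinched (16 mm). I slide it home gently.

Emit:
{"fn": "jog_arm", "kwargs": {
  "rows": [
    {"gripper": 0.0, "slide": [-0.01, 0, 0], "spin": 0},
    {"gripper": 0.0, "slide": [-0.02, 0, 0], "spin": 0},
    {"gripper": 0.0, "slide": [-0.03, 0, 0], "spin": 0},
    {"gripper": 0.0, "slide": [-0.04, 0, 0], "spin": 0},
    {"gripper": 0.0, "slide": [-0.05, 0, 0], "spin": 0},
    {"gripper": 0.0, "slide": [-0.058, 0, 0], "spin": 0},
    {"gripper": 0.0, "slide": [-0.064, 0, 0], "spin": 0},
    {"gripper": 0.0, "slide": [-0.064, 0, 0], "spin": 0}
  ]
}}

```text
time_s: 24.7
ee_pos: [0.693, -0.0006, 0.2553]
eef_rot: [3.141, -0.006, -3.113]
force: [-15.4, 2.1, 8.3]
grip_width: 0.0159
grip_force: 25.0
```

Emit:
{"fn": "jog_arm", "kwargs": {
  "rows": [
    {"gripper": 0.0, "slide": [-0.004, 0, 0], "spin": 0},
    {"gripper": 0.0, "slide": [-0.007, 0, 0], "spin": 0},
    {"gripper": 0.0, "slide": [-0.009, 0, 0], "spin": 0},
    {"gripper": 0.0, "slide": [-0.009, 0, 0], "spin": 0},
    {"gripper": 0.0, "slide": [-0.009, 0, 0], "spin": 0}
  ]
}}

```text
time_s: 25.2
ee_pos: [0.7012, -0.0004, 0.2544]
eef_rot: [3.141, -0.009, -3.113]
force: [-23.1, 2.3, 6.1]
grip_width: 0.0158
grip_force: 25.0
```

Emit:
{"fn": "jog_arm", "kwargs": {
  "rows": [
    {"gripper": 0.05, "slide": [0, 0, 0], "spin": 0},
    {"gripper": 0.05, "slide": [0, 0, 0], "spin": 0},
    {"gripper": 0.05, "slide": [0, 0, 0], "spin": 0},
    {"gripper": 0.05, "slide": [0, 0, -0.05], "spin": 0},
    {"gripper": 0.05, "slide": [0, 0, -0.1], "spin": 0},
    {"gripper": 0.05, "slide": [0, 0, -0.12], "spin": 0},
    {"gripper": 0.05, "slide": [0, 0, -0.12], "spin": 0}
  ]
}}

```text
time_s: 25.9
ee_pos: [0.7025, -0.0005, 0.38]
eef_rot: [-3.141, 0.007, -3.113]
force: [0.2, 0.1, 0.4]
grip_width: 0.0496
grip_force: 0.0
```

```bash
python3 - <<'E'
from h import *
im,d=cap('side'); save(cv2.resize(im[200:320,240:400],(800,600),interpolation=2),'s6.png')
np.savez('s6.npz',im=im,d=d)
imt,dt=cap('top'); np.savez('t6.npz',im=imt,d=dt)
for n,i,dd in (('side',im,d),('top',imt,dt)):
    W=world(n,dd); hsv=cv2.cvtColor(i,cv2.COLOR_RGB2HSV); H,S=hsv[...,0],hsv[...,1]
    m=((H<8)|(H>172))&(S>120)&(W[...,2]>.01)&(W[...,2]<.11)&(abs(W[...,1]-.04)<.04)&(W[...,0]>.38)&(W[...,0]<.5)
    P=W[m]; hi=P[P[:,2]>.05]; lo=P[(P[:,2]<.04)]
    print(n,'post',len(hi),np.round(np.percentile(hi,[5,50,95],axis=0)*1000).tolist()); 
    c,wh,a=cv2.minAreaRect((lo[:,:2]*1000).astype(np.float32)); print('arm',c,wh,a)
goal(.5306,-.0048,.345,1.63)
E
```

```text
side post 127 [[414.0, 33.0, 53.0], [420.0, 38.0, 82.0], [428.0, 46.0, 107.0]]
arm (446.6447448730469, 50.86005401611328) (83.01756286621094, 33.403472900390625) 17.96520233154297Traceback (most recent call last):
  File "<stdin>", line 9, in <module>
    return _quantile_unchecked(
        a, q, axis, out, overwrite_input, method, keepdims, weights)
    return _ureduce(a,
                    func=_quantile_ureduce_func,
    ...<5 lines>...
                    overwrite_input=overwrite_input,
                    method=method)
    r = func(a, **kwargs)
    result = _quantile(arr,
                       quantiles=q,
    ...<2 lines>...
                       out=out,
                       weights=wgt)
    slices_having_nans = np.isnan(arr[-1, ...])
                                  ~~~^^^^^^^^^
IndexError: index -1 is out of bounds for axis 0 with size 0
```

View pics/s6.png

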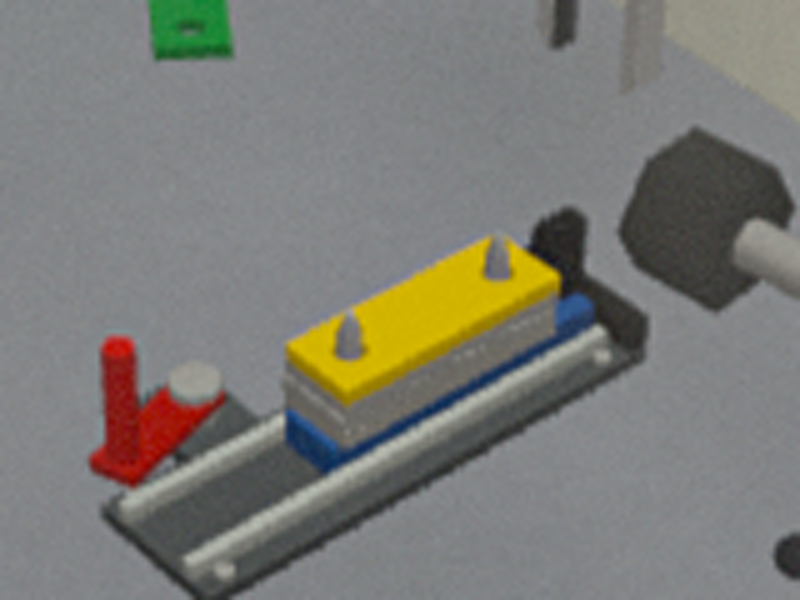

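The loaded carriage is up at the stop, fin at crop (570,240), and the post is at (120,345). I check the travel and locate the hinge.

```bash
python3 - <<'E'
from h import *
f=lambda a:[(240+a[0]/5-.4,200+a[1]/5-.4)]
print('side pins before',onplane('side',f((264,357)),.099),onplane('side',f((418,277)),.099))
print('after',onplane('side',f((350,308)),.099),onplane('side',f((497,232)),.099))
print('post top side',onplane('side',f((118,344)),.105))
D=np.load('t6.npz'); T=np.load('top0.npz'); W=world('top',T['d'])
hsv=cv2.cvtColor(T['im'],cv2.COLOR_RGB2HSV); 
uv=np.array([(313.1,288.5)]); print('disk z',np.median(W[286:292,311:317,2]))
for z in (.03,.035,.04): print('hinge top',z,onplane('top',uv,z))
print('hinge side',onplane('side',f((195,383)),.035))
print('post top',onplane('top',[(140+416/2.3-.3,195+264/2.3-.3)],.105))
hs=cv2.cvtColor(D['im'],cv2.COLOR_RGB2HSV); W6=world('top',D['d'])
y=COL['yellow'](hs)&(abs(W6[...,1])<.15)&(W6[...,2]<.12); v,u=np.nonzero(y); print('plate',y.sum(), onplane('top',[(u.mean(),v.mean())],.076) if y.sum() else '', (u.min(),u.max(),v.min(),v.max()) if y.sum() else '')
goal(.423,.038,.30,1.63)
E
```

```text
side pins before [[ 0.4799847 -0.0033303  0.099    ]] [[ 0.58330738 -0.00097561  0.099     ]]
after [[0.53901808 0.00073737 0.099     ]] [[0.64145392 0.00292796 0.099     ]]
post top side [[0.42371397 0.04439063 0.105     ]]
disk z 0.03490597615990079
hinge top 0.03 [[0.48611477 0.06141572 0.03      ]]
hinge top 0.035 [[0.48579639 0.06138087 0.035     ]]
hinge top 0.04 [[0.48547801 0.06134602 0.04      ]]
hinge side [[0.48412761 0.06316247 0.035     ]]
post top [[0.42337579 0.04037121 0.105     ]]
plate 0  
t 26.0 ee [ 7.024e-01 -5.000e-04  3.749e-01] yaw -3.1134 q6 -1.65 F [-0.1 -0.  -0.3] grip 0.0498 0.0
slide [0.2782, 0.0464, 0.0751] spin -0.0 q6 after ~ -1.65
```

```bash
python3 - <<'E'
from h import *
k=120/580
print('rail near end',onplane('top',[(295+240*70/390-.4,205+538*k-.4)],.012))
print('stop far edge top',onplane('top',[(295+220*70/390-.4,205+37*k-.4)],.034),onplane('top',[(295+220*70/390-.4,205+62*k-.4)],.034),'(near edge)')
print('deck near end t0',onplane('top',[(295+235*70/390-.4,205+463*k-.4)],.036))
print('deck far end t0',onplane('top',[(295+225*70/390-.4,205+152*k-.4)],.036))
D=np.load('s6.npz'); save(cv2.resize(D['im'][230:290,320:400],(800,600),interpolation=2),'s7.png')
E
```

```text
rail near end [[ 0.40657426 -0.01053727  0.012     ]]
stop far edge top [[ 0.71316467 -0.00190368  0.034     ]] [[ 0.69738656 -0.00176679  0.034     ]] (near edge)
deck near end t0 [[ 0.45096942 -0.00739117  0.036     ]]
deck far end t0 [[ 0.64066037 -0.0038694   0.036     ]]
```

View pics/s7.png

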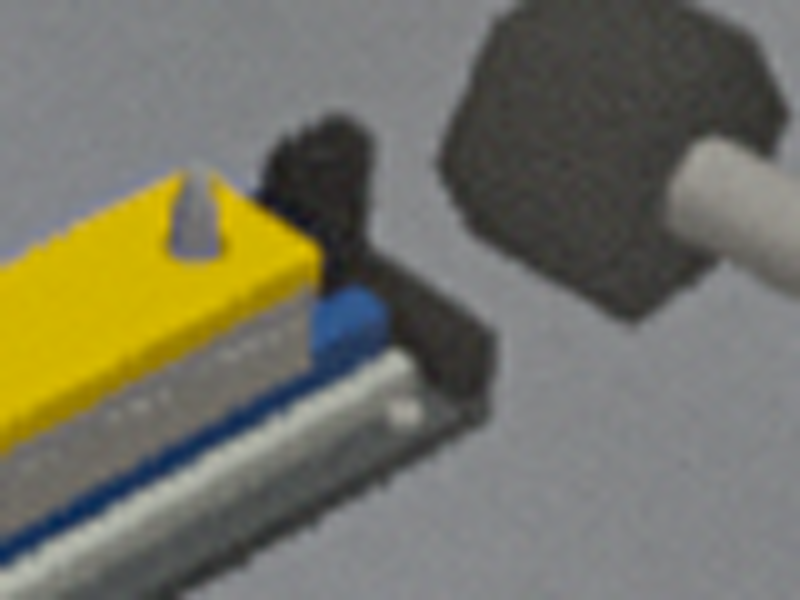

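The crop shows the blue carriage touching the stop. Pin travel of 58 mm equals the measured starting gap of 57 mm, so the carriage is home. Next is the latch post.

Emit:
{"fn": "jog_arm", "kwargs": {
  "rows": [
    {"gripper": 0.05, "slide": [0.278, 0.05, 0], "spin": 0},
    {"gripper": 0.05, "slide": [0.278, 0.05, 0], "spin": 0},
    {"gripper": 0.05, "slide": [0.278, 0.05, 0], "spin": 0},
    {"gripper": 0.05, "slide": [0.278, 0.05, 0], "spin": 0},
    {"gripper": 0.05, "slide": [0.278, 0.05, 0], "spin": 0},
    {"gripper": 0.05, "slide": [0.278, 0.05, 0], "spin": 0},
    {"gripper": 0.05, "slide": [0.278, 0.05, 0], "spin": 0},
    {"gripper": 0.05, "slide": [0.278, 0.05, 0], "spin": 0}
  ]
}}

```text
time_s: 26.8
ee_pos: [0.423, 0.0417, 0.375]
eef_rot: [-3.142, -0.001, -3.113]
force: [0.3, 0.1, 0.3]
grip_width: 0.05
grip_force: 0.0
```

```bash
python3 - <<'E'
from h import *
goal(.4235,.0415,.26,1.63)
E
```

```text
t 26.8 ee [0.423  0.0417 0.375 ] yaw -3.1131 q6 -1.59 F [0.3 0.1 0.3] grip 0.05 0.0
slide [-0.0006, -0.0002, 0.115] spin 0.0 q6 after ~ -1.59
```

Emit:
{"fn": "jog_arm", "kwargs": {
  "rows": [
    {"gripper": 0.05, "slide": [0, 0, 0.05], "spin": 0},
    {"gripper": 0.05, "slide": [0, 0, 0.09], "spin": 0},
    {"gripper": 0.05, "slide": [0, 0, 0.115], "spin": 0},
    {"gripper": 0.05, "slide": [0, 0, 0.115], "spin": 0},
    {"gripper": 0.0, "slide": [0, 0, 0.115], "spin": 0},
    {"gripper": 0.0, "slide": [0, 0, 0.115], "spin": 0},
    {"gripper": 0.0, "slide": [0, 0, 0.115], "spin": 0},
    {"gripper": 0.0, "slide": [0, 0, 0.115], "spin": 0}
  ],
  "squeeze": 12
}}

```text
time_s: 27.6
ee_pos: [0.4234, 0.0416, 0.2615]
eef_rot: [-3.142, 0.002, -3.113]
force: [0.5, -0.2, -1.0]
grip_width: 0.0217
grip_force: 0.0
```

```bash
python3 - <<'E'
from h import *
goal(.4235,.0415,.26,1.63)
o=telemetry.get_obs(); p=o['ee_pos'][:2]; yaw=o['eef_rot'][2]
h=np.array([.485,.0625]); r=p-h; a0=np.arctan2(r[1],r[0])%(2*np.pi); L=np.hypot(*r); print(a0,L)
for a in np.linspace(a0,4.77,9)[1:]:
    q=h+(L+(.065-L)*(a-a0)/(4.77-a0))*np.array([np.cos(a),np.sin(a)])-p
    print(np.round([np.cos(yaw)*q[0]+np.sin(yaw)*q[1], np.sin(yaw)*q[0]-np.cos(yaw)*q[1]],3))
E
```

```text
t 27.6 ee [0.4234 0.0416 0.2615] yaw -3.1134 q6 -1.59 F [ 0.5 -0.2 -1. ] grip 0.0217 0.0
slide [-0.0001, -0.0001, 0.0015] spin -0.0 q6 after ~ -1.59
3.4682475906895576 0.06508098629669026
[-0.004 -0.01 ]
[-0.009 -0.019]
[-0.016 -0.027]
[-0.024 -0.034]
[-0.033 -0.039]
[-0.043 -0.043]
[-0.054 -0.045]
[-0.064 -0.046]
```

Emit:
{"fn": "jog_arm", "kwargs": {
  "rows": [
    {"gripper": 0.0, "slide": [0, 0, 0], "spin": 0},
    {"gripper": 0.0, "slide": [0, 0, 0], "spin": 0},
    {"gripper": 0.0, "slide": [-0.004, -0.01, 0], "spin": 0},
    {"gripper": 0.0, "slide": [-0.009, -0.019, 0], "spin": 0},
    {"gripper": 0.0, "slide": [-0.016, -0.027, 0], "spin": 0},
    {"gripper": 0.0, "slide": [-0.024, -0.034, 0], "spin": 0},
    {"gripper": 0.0, "slide": [-0.024, -0.034, 0], "spin": 0}
  ]
}}

```text
time_s: 28.3
ee_pos: [0.4487, 0.0079, 0.2611]
eef_rot: [-3.141, 0.001, -3.114]
force: [0.8, -0.9, 5.5]
grip_width: 0.018
grip_force: 12.0
```

```bash
python3 - <<'E'
from h import *
goal(.4235,.0415,.26,1.63)
o=telemetry.get_obs(); p=o['ee_pos'][:2]; yaw=o['eef_rot'][2]
h=np.array([.485,.0625]); r=p-h; a0=np.arctan2(r[1],r[0])%(2*np.pi); L=np.hypot(*r); print(a0,L)
for a in np.linspace(a0,4.79,6)[1:]:
    q=h+(L+(.065-L)*(a-a0)/(4.77-a0))*np.array([np.cos(a),np.sin(a)])-p
    print(np.round([np.cos(yaw)*q[0]+np.sin(yaw)*q[1], np.sin(yaw)*q[0]-np.cos(yaw)*q[1]],3))
E
```

```text
t 28.3 ee [0.4487 0.0079 0.2611] yaw -3.1138 q6 -1.66 F [ 0.8 -0.9  5.5] grip 0.018 12.0
slide [0.0243, 0.0343, 0.0011] spin -0.001 q6 after ~ -1.66
4.126138792596028 0.0655635011494373
[-0.007 -0.004]
[-0.015 -0.008]
[-0.024 -0.01 ]
[-0.032 -0.011]
[-0.041 -0.011]
```

Emit:
{"fn": "jog_arm", "kwargs": {
  "rows": [
    {"gripper": 0.0, "slide": [-0.007, -0.004, 0], "spin": 0},
    {"gripper": 0.0, "slide": [-0.015, -0.008, 0], "spin": 0},
    {"gripper": 0.0, "slide": [-0.024, -0.01, 0], "spin": 0},
    {"gripper": 0.0, "slide": [-0.032, -0.011, 0], "spin": 0},
    {"gripper": 0.0, "slide": [-0.041, -0.011, 0], "spin": 0},
    {"gripper": 0.0, "slide": [-0.043, -0.011, 0], "spin": 0},
    {"gripper": 0.0, "slide": [-0.043, -0.011, 0], "spin": 0}
  ]
}}

```text
time_s: 29.0
ee_pos: [0.4907, -0.0011, 0.2603]
eef_rot: [3.141, -0.004, -3.113]
force: [-7.5, 0.4, 5.0]
grip_width: 0.018
grip_force: 12.0
```

Emit:
{"fn": "jog_arm", "kwargs": {
  "rows": [
    {"gripper": 0.05, "slide": [0, 0, 0], "spin": 0},
    {"gripper": 0.05, "slide": [0, 0, 0], "spin": 0},
    {"gripper": 0.05, "slide": [0, 0, 0], "spin": 0},
    {"gripper": 0.05, "slide": [0, 0, -0.05], "spin": 0},
    {"gripper": 0.05, "slide": [0, 0, -0.1], "spin": 0},
    {"gripper": 0.05, "slide": [0, 0, -0.15], "spin": 0},
    {"gripper": 0.05, "slide": [-0.04, 0.05, -0.15], "spin": 0},
    {"gripper": 0.05, "slide": [-0.08, 0.1, -0.15], "spin": 0}
  ]
}}

```text
time_s: 29.8
ee_pos: [0.552, 0.0789, 0.4131]
eef_rot: [3.141, 0.005, -3.116]
force: [0.1, -0.7, -0.4]
grip_width: 0.05
grip_force: 0.0
```

Emit:
{"fn": "jog_arm", "kwargs": {
  "rows": [
    {"gripper": 0.05, "slide": [0, 0.2, 0], "spin": 0},
    {"gripper": 0.05, "slide": [0, 0.2, 0], "spin": 0},
    {"gripper": 0.05, "slide": [0, 0.2, 0], "spin": 0},
    {"gripper": 0.05, "slide": [0, 0.2, 0], "spin": 0},
    {"gripper": 0.05, "slide": [0, 0.2, 0], "spin": 0},
    {"gripper": 0.05, "slide": [0, 0.2, 0], "spin": 0}
  ]
}}

```text
time_s: 30.4
ee_pos: [0.5457, 0.279, 0.4102]
eef_rot: [-3.141, -0.001, -3.112]
force: [-0.4, -0.6, 0.3]
grip_width: 0.05
grip_force: 0.0
```

```bash
python3 - <<'E'
from h import *
im,d=cap('side'); it,dt=cap('top')
a=np.zeros((580,790,3),np.uint8)
a[:,:390]=cv2.resize(it[205:325,295:365],(390,580),interpolation=2); s=cv2.resize(im[230:325,255:380],(395,300),interpolation=2); a[:300,395:]=s
save(a,'fin.png')
W=world('side',d); hsv=cv2.cvtColor(im,cv2.COLOR_RGB2HSV); H,S=hsv[...,0],hsv[...,1]
m=((H<8)|(H>172))&(S>120)&(W[...,2]>.05)&(W[...,2]<.11)&(abs(W[...,1])<.06)&(W[...,0]>.38)&(W[...,0]<.52)
print('post',np.round(np.percentile(W[m],[5,50,95],axis=0)*1000).tolist())
y=COL['yellow'](cv2.cvtColor(it,cv2.COLOR_RGB2HSV)).astype(np.uint8); y[:200]=0; y[:,:300]=0; v,u=np.nonzero(y)
print('plate',len(u),onplane('top',[(u.mean(),v.mean())],.076))
E
```

```text
post [[478.0, -11.0, 54.0], [482.0, -5.0, 84.0], [490.0, 3.0, 106.0]]
plate 825 [[ 0.58568878 -0.00541042  0.076     ]]
```

View pics/fin.png

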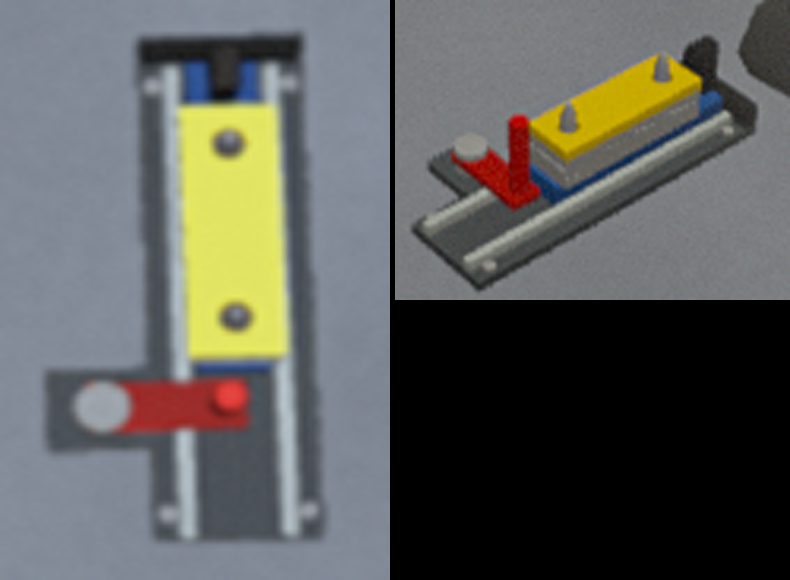

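The carriage touches the stop, the plate is centred on its pins, and the red arm lies square across behind the carriage (post at (230,397)). Handing in.

```bash
python3 -c "
from h import *
print(workorder.hand_in())"
```

```text
the job is handed in; nothing more can be done
None
```

I handed the job in with all three steel bars found and the yellow end plate threaded on top, the carriage home against the stop and the red latch fully across; the hand-in gave no verdict.

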